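Make up two printer repair kits from loose printed parts

ROBOT

A 7-joint arm with a two-finger parallel gripper is mounted at the origin on the work surface. World frame = base frame: x ahead of the robot, y to its left, z up, the work surface at z = 0. Lengths are in m, angles in rad, forces in N, time in s.
With the tool pointing down it reaches from about 0.35 to 0.775 m from the base axis. Payload 3.1 kg.
Tool frame: the origin (TCP) lies at the very end of the fingers, on their centre line; the grasp point (between the pads) lies 19 mm behind it; z points along the fingers, y is the line along which they close (so a half turn about z gives the same grasp; the last joint's range is limited). The gripper opens to 85 mm and grips with 20 to 120 N. Pads are 22 mm wide; open, the fingers measure 114 mm over their backs; the gripper's body (76 mm by 85 mm) begins 54 mm behind the grasp point. The pads swing forward as they close: fully open they stand 13 mm farther back than shut.
Start: joints at [-1.298, 0.311, 0.014, 1.512, -0.004, 1.319, -0.027], TCP at [0.17, 0.523, 0.231] pointing down, gripper open.
Joint ranges: [-2.7, 2.7], [-0.3, 1.91], [-1.27, 1.3], [0.12, 2.57], [-1.44, 4.58], [0.2, 2.03], [-3.05, 3.05]. Speed limits (rad/s): [2.79, 2.79, 3.14, 3.14, 3.14, 3.14, 3.14].

INTERFACE

Orientations are given as a unit quaternion [x, y, z, w].
In Python, from rig import sense, capture, job_done, search_frame, trace, landmark_of gives the robot as it stands.
- The arm moves only by the tool jog_arm, never from a script. Its argument "rows" is a list of rows, each a list of 7 numbers: the shift along the tool's x, y, z in mm, then the turn, a rotation vector about the tool's x, y, z in rad, then the opening, from 0 (shut) to 1 (fully open). In form: [[dx, dy, dz, rx, ry, rz, grip], ...]. A call has 1 to 5 rows; each row shifts and turns the commanded pose from where the row before left it, along the tool's axes as they then stand; what a row does not reach is not made up. A row lasts 1/12 s, in which the tool goes at most 41.7 mm and 7.16 degrees, less where a joint would pass 70% of its speed; a pose out of reach is approached as far as the arm can. A call with a gripper value outside its range is refused whole. The fingers move at their own pace and stop on an object; "grip_force" is the grip in N (left out, the last holds). Time passes only in rows, so rows that do not move let the fingers close. It gives the time, the measured TCP pose, the force, the opening and the grip force at its end, in the units of the state.
- sense(): the state, without advancing time (a new reading comes with each control period).
- capture(name): name is "scene" or "side" or "wrist"; returns a dict with "img" (400x640x3 uint8, blue, green, red), "range_z" (400x640 float32, m along the optical axis (not along the pixel's ray), 0 where there is no reading), "camera_matrix" (3x3 intrinsics, pixels), "cam_to_world" (4x4, takes a point from camera to world coordinates). Camera axes: x right, y down, z forward; pixel columns grow to the right and rows downward; lengths in m; the calibration is good to about 2 mm. A picture is of the moment at which its call begins.
- job_done(): hands the job in; it is judged then, once.
Trained networks look in a picture, given as the dict that the camera call returned (one of the last four; its "shot" number tells which), for a name from the list of things; names that differ only in an ending like _2 or _b are one class to them, and where a whole thing is asked for, a point or a joint stands for the part that bears it (a point fixed in the world has none). Each returns a list of dicts, best first, with "p" (0 to 1); they miss things now and then, are a little off and sometimes report something else, mostly with a low value. They report only what shows in the picture. A call takes as long as a camera call. They do not tell look-alikes from the thing itself.
- search_frame(name, picture): "xyz" ([x, y, z] in m, in world coordinates, good to about 4 mm: the middle of the surface that is visible of it).
- trace(name, picture): "mask" (400x640 bool, what is visible of it).
- landmark_of(name, picture): "xyz" ([x, y, z] in m, in world coordinates, good to about 4 mm: a listed point, or the origin of a listed thing).
The state is a dict: "t": time; "qpos": joint angles; "qd": joint speeds; "tau": joint torques, N m; "tool_pos": TCP position; "eef_rot": TCP orientation; "force": force on the tool from outside, world axes, zero at the start; "moment": the same for the moment, N m; "width": opening from 0.0 (shut) to 1.0 (fully open); "finger_force": force on a finger pad.
Only numpy, scipy, OpenCV 4.12 (cv2) and the standard library are available. Lean on these libraries where they do the work, as an engineer would, in place of code of your own. Each camera call takes 0.05 s, during which the arm holds its last target. There are 200 camera calls.

TASK

Make up the two repair kits for the 3D printers from the white printed parts standing on the bench. The tray with two compartments gets the largest gear in its wide compartment and the L-shaped bracket in its narrow one; the tray with three compartments gets the smallest gear, the round spacer tube and the straight bar, one to a compartment in any order. Stand each part upright on the tray floor as it stood on the bench, and leave the middle-sized gear and the T-shaped bracket where they are.

Things in the scene. Friction and masses are not known exactly. Their poses are not given: they have to be found in the camera images.
- gear_large: Printed spur gear in plain white plastic, lying flat, the largest of the three gears: 64 mm over the tooth tips (grip it there, any direction), 34 mm high. Origin: centre of its underside, z up. About 90 g. It goes into the two-compartment tray.
- gear_middle: Printed spur gear in plain white plastic, lying flat, the middle one of the three gears: 46 mm over the tooth tips (grip it there, any direction), 34 mm high. Origin: centre of its underside, z up. Not wanted: it must stay where it is. Stock parts are shuffled on a patch between the trays, centres at least 70 mm apart, turned at random.
- gear_small: Printed spur gear in plain white plastic, lying flat, the smallest of the three gears: 28 mm over the tooth tips (grip it there, any direction), 34 mm high. Origin: centre of its underside, z up. It goes into the three-compartment tray.
- spacer: Upright spacer tube in white plastic, 40 mm outside, 24 mm bore, 45 mm high. Origin: centre of its underside, z up. It goes into the three-compartment tray. Two unlisted bystanders stand among the stock, each in a place of its own: a yellow stepped print 34 mm square, 24 mm high, and a black cap 38 mm across, 14 mm high.
- bracket_l: L-shaped bracket in white plastic, 34 mm high, the L seen from above along two edges of a 46 mm square; origin: centre of that square on the underside, z up. Leg 1: 46 x 14 mm along x, centred on y = -16 mm. Leg 2: 14 mm thick along y, centred on x = -16 mm, up to y = +23 mm. Pinch a leg across its 14 mm, e.g. at x = +8, y = -16 mm. Goes into the two-compartment tray.
- bracket_t: T-shaped bracket in white plastic, 34 mm high, T seen from above: crossbar 46 x 14 mm along x centred on y = -16 mm, stem 14 mm thick along y at x = 0 up to y = +23 mm. Origin: underside, centre of the 46 mm square, z up. Not wanted: it must stay where it is (within 30 mm).
- bar: Straight mounting bar in white plastic, a block 52 mm long (x), 16 mm wide (y), 34 mm high, with two screw holes in its top. Origin: centre of its underside, z up. It goes into the three-compartment tray.
- tray_two: Low tray, black walls, grey floor, loose (400 g), 92 (x) by 158 (y) mm, walls 4 mm thick and 10 mm high overall, floor 3 mm. Origin: centre of its underside, z up. Two compartments, both 84 mm in x: the wide one 84 mm in y, centred on y = -33 mm; the narrow one 62 mm in y, centred on y = +44 mm. It stands left or right of the stock, yaw 90 degrees give or take 23 (y axis about to -x).
- tray_three: Low tray, black walls, grey floor, loose (400 g), 84 (x) by 196 (y) mm, walls 4 mm thick and 10 mm high overall, floor 3 mm. Origin: centre of its underside, z up. Three equal compartments, each 76 mm in x and 60 mm in y, centred on y = -64, 0 and +64 mm. It stands on the other side of the stock, yaw 90 degrees give or take 23.
Mind the look-alikes: they are no part of the job. What is shaped like the spacer but orange is not meant.

How it is judged:
At the end, for the whole second after the job is handed in: Large gear in the wide, L bracket in the narrow compartment; small gear, spacer and bar one in each of the three: centres within, undersides under 6 mm above the tray's, upright to 0.12 rad, at rest (30 mm/s); trays flat to 0.05 rad; middle gear and T bracket within 30 mm of their start (x of gear_large in the frame of tray_two between -0.042 and 0.042 m and y of gear_large in the frame of tray_two between -0.075 and 0.009 m and z of each of gear_large, bracket_l in the frame of tray_two below 0.006 m and angle between each of gear_large, bracket_l's own z axis and vertical below 0.12 rad and x of bracket_l in the frame of tray_two between -0.042 and 0.042 m and y of bracket_l in the frame of tray_two between 0.013 and 0.075 m and ((x of gear_small in the frame of tray_three between -0.038 and 0.038 m and y of gear_small in the frame of tray_three between -0.094 and -0.034 m and z of gear_small in the frame of tray_three below 0.006 m and angle between gear_small's own z axis and vertical below 0.12 rad) or (x of spacer in the frame of tray_three between -0.038 and 0.038 m and y of spacer in the frame of tray_three between -0.094 and -0.034 m and z of spacer in the frame of tray_three below 0.006 m and angle between spacer's own z axis and vertical below 0.12 rad) or (x of bar in the frame of tray_three between -0.038 and 0.038 m and y of bar in the frame of tray_three between -0.094 and -0.034 m and z of bar in the frame of tray_three below 0.006 m and angle between bar's own z axis and vertical below 0.12 rad)) and ((x of gear_small in the frame of tray_three between -0.038 and 0.038 m and y of gear_small in the frame of tray_three between -0.03 and 0.03 m and z of gear_small in the frame of tray_three below 0.006 m and angle between gear_small's own z axis and vertical below 0.12 rad) or (x of spacer in the frame of tray_three between -0.038 and 0.038 m and y of spacer in the frame of tray_three between -0.03 and 0.03 m and z of spacer in the frame of tray_three below 0.006 m and angle between spacer's own z axis and vertical below 0.12 rad) or (x of bar in the frame of tray_three between -0.038 and 0.038 m and y of bar in the frame of tray_three between -0.03 and 0.03 m and z of bar in the frame of tray_three below 0.006 m and angle between bar's own z axis and vertical below 0.12 rad)) and ((x of gear_small in the frame of tray_three between -0.038 and 0.038 m and y of gear_small in the frame of tray_three between 0.034 and 0.094 m and z of gear_small in the frame of tray_three below 0.006 m and angle between gear_small's own z axis and vertical below 0.12 rad) or (x of spacer in the frame of tray_three between -0.038 and 0.038 m and y of spacer in the frame of tray_three between 0.034 and 0.094 m and z of spacer in the frame of tray_three below 0.006 m and angle between spacer's own z axis and vertical below 0.12 rad) or (x of bar in the frame of tray_three between -0.038 and 0.038 m and y of bar in the frame of tray_three between 0.034 and 0.094 m and z of bar in the frame of tray_three below 0.006 m and angle between bar's own z axis and vertical below 0.12 rad)) and angle between each of tray_two, tray_three's own z axis and vertical below 0.05 rad and linear speed of each of gear_large, bracket_l, gear_small, spacer, bar below 0.03 m/s and distance of each of gear_middle, bracket_t from where it was at the start of the episode below 0.03 m); the robot touches nothing.
It fails at once if the middle gear or the T bracket is taken or pushed away (distance of any of gear_middle, bracket_t from where it was at the start of the episode above 0.03 m).
It also fails if it takes over 141 s, if anything falls off the work surface, if the arm or the gripper's body presses on something with over 40 N, if the wrist force passes 120 N, or if a joint passes its speed limit or range.

## Working session

There is one attempt and no reset: what is moved stays moved. The work goes in short steps, Python scripts to look and compute and a tool call to move; the robot and the scene stay as the last step left them, time stands still between calls to the robot, and variables do not carry over. Pictures are saved under pics/ and viewed, at most 14 in all, crops included, and the job is handed in when it is done.

Besides the shell and the picture viewer there is one more tool, called after "Call:" in YAML: its name, and indented under it one key for each argument. jog_arm: Moves the arm, as the interface text tells. Its arguments: {"type":"object","properties":{"rows":{"type":"array"},"grip_force":{"type":"number"}},"required":["rows"]}

```bash
mkdir -p pics; ls
python3 - <<'E'
from rig import *
import cv2
s=sense();print(s)
for n in ("scene","side"):
    c=capture(n);cv2.imwrite(f"pics/{n}0.png",c["img"]);print(n,c["camera_matrix"].tolist(),c["cam_to_world"].round(3).tolist())
E
```

```text
pics
{'t': 0.0, 'qpos': array([-1.29769298,  0.31172935,  0.01395254,  1.51309073, -0.00440331,
        1.31921869, -0.02721879]), 'qd': array([ 2.91202408e-03,  4.00074104e-04,  1.00589718e-04,  1.00825683e-03,
        9.99173872e-05,  1.06900604e-03, -9.64466760e-04]), 'tau': array([-1.32055493e-04, -3.79911590e+01,  1.46105597e-01, -2.30591458e+01,
        1.24550951e-02,  1.37427467e-02, -9.23351507e-06]), 'tool_pos': array([0.1700315 , 0.52226534, 0.23020539]), 'eef_rot': array([ 1.56705713e-01,  9.87644603e-01, -1.19856494e-03, -1.48213556e-04]), 'force': array([0.78169162, 0.3877068 , 0.30282644]), 'moment': array([-0.08233442,  0.0163008 ,  0.0371945 ]), 'finger_force': 0.0, 'width': 0.9986592299486284}
scene [[408.3540873690387, 0.0, 316.4930473762024], [0.0, 408.3540873690387, 202.26974195069576], [0.0, 0.0, 1.0]] [[-0.067, 0.646, -0.761, 1.241], [0.998, 0.048, -0.046, 0.031], [0.007, -0.762, -0.647, 0.603], [0.0, 0.0, 0.0, 1.0]]
side [[437.54317959073825, 0.0, 315.05700921690595], [0.0, 437.54317959073825, 206.69714132290136], [0.0, 0.0, 1.0]] [[0.876, -0.365, 0.314, 0.307], [-0.482, -0.671, 0.564, -0.469], [0.005, -0.646, -0.763, 0.691], [0.0, 0.0, 0.0, 1.0]]
```

View pics/scene0.png

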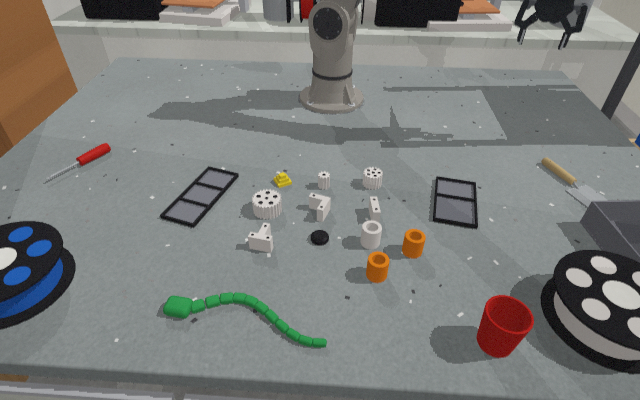

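View pics/side0.png

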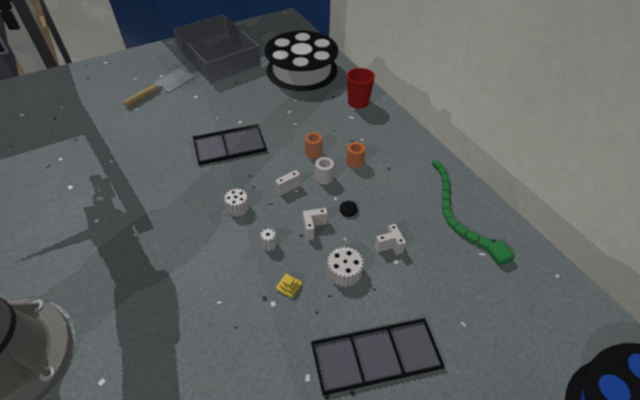

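The scene view shows tray_three on the left around (200,195) and tray_two on the right around (455,202). The large gear is at (266,203), the small gear at (323,180) and the middle gear at (372,178). The L looks to be at (319,205) and the T at (261,240), with the bar at (374,208) and the white spacer at (371,235). I'll fuse the depth from both cameras into a top-down view.

```bash
cat > h.py <<'E'
from rig import *
import numpy as np, cv2
def cloud(c):
    d=c["range_z"];K=c["camera_matrix"];v,u=np.indices(d.shape)
    P=np.stack([(u-K[0,2])/K[0,0]*d,(v-K[1,2])/K[1,1]*d,d],-1)
    T=c["cam_to_world"];W=P@T[:3,:3].T+T[:3,3];W[d<=0]=np.nan
    return W
def ortho(c,z,x0,x1,y0,y1,s):  # rectify picture on plane z; out rows = x decreasing, cols = y decreasing
    K=c["camera_matrix"];M=np.linalg.inv(c["cam_to_world"])
    X,Y=np.meshgrid(np.arange(x1,x0,-s),np.arange(y1,y0,-s),indexing='ij')
    p=np.stack([X,Y,np.full_like(X,z)],-1)@M[:3,:3].T+M[:3,3]
    q=p@K.T;q=(q[...,:2]/q[...,2:]).astype(np.float32)
    return cv2.remap(c["img"],q[...,0],q[...,1],cv2.INTER_CUBIC)
E
python3 - <<'E'
from h import *
names="gear_large gear_middle gear_small spacer bracket_l bracket_t bar tray_two tray_three".split()
for n in ("scene","side"):
    c=capture(n);W=cloud(c)
    for k in names:
        r=trace(k,c);l=landmark_of(k,c)
        print(n,k,[(round(a["p"],2),np.round(a["xyz"],3).tolist()) for a in l[:3]])
        for a in r[:2]:
            m=a["mask"];P=W[m];P=P[~np.isnan(P[:,0])]
            if k[:4]=="tray": Q=P
            else:
                zt=np.percentile(P[:,2],95);Q=P[P[:,2]>zt-.006]
            if len(Q)<5: continue
            (cx,cy),(w,h),an=cv2.minAreaRect((Q[:,:2]*1000).astype(np.float32))
            v,u=np.nonzero(m)
            print("   mask p%.2f px(%d,%d) n%d ztop %.3f rect c(%.0f,%.0f) %0.f x %.0f ang %.0f"%(a["p"],u.mean(),v.mean(),m.sum(),np.percentile(P[:,2],95),cx,cy,w,h,an))
    cv2.imwrite(f"pics/o_{n}.png",ortho(c,.034,.36,.78,-.36,.36,.001) if n=="x" else ortho(c,.034,.35,.75,-.30,.30,.001))
a=cv2.imread("pics/o_scene.png");b=cv2.imread("pics/o_side.png")
cv2.imwrite("pics/o_both.png",np.vstack([a,b])[::1] if False else cv2.resize(np.vstack([a,b]),(450,600),interpolation=cv2.INTER_AREA))
E
```

```text
scene gear_large [(0.83, [0.56, -0.119, -0.003])]
   mask p0.93 px(266,204) n763 ztop 0.034 rect c(565,-121) 66 x 61 ang 8
scene gear_middle [(0.67, [0.452, 0.116, -0.002])]
   mask p0.56 px(372,177) n406 ztop 0.034 rect c(453,117) 47 x 44 ang 15
scene gear_small [(0.57, [0.467, -0.004, 0.001])]
   mask p0.54 px(323,179) n189 ztop 0.034 rect c(471,0) 28 x 26 ang 4
scene spacer [(0.96, [0.73, 0.111, 0.003]), (0.91, [0.652, 0.108, -0.0]), (0.89, [0.668, 0.186, -0.002])]
   mask p0.72 px(370,234) n522 ztop 0.045 rect c(651,104) 38 x 38 ang 29
   mask p0.71 px(376,267) n608 ztop 0.045 rect c(736,113) 37 x 40 ang 88
scene bracket_l [(0.82, [0.664, -0.11, 0.002]), (0.72, [0.561, -0.007, -0.002])]
   mask p0.79 px(319,204) n396 ztop 0.034 rect c(567,-10) 46 x 50 ang 72
   mask p0.63 px(261,239) n534 ztop 0.034 rect c(666,-111) 46 x 47 ang 79
scene bracket_t [(0.82, [0.664, -0.11, 0.002]), (0.72, [0.561, -0.007, -0.002])]
   mask p0.79 px(319,204) n396 ztop 0.034 rect c(567,-10) 46 x 50 ang 72
   mask p0.63 px(261,239) n534 ztop 0.034 rect c(666,-111) 46 x 47 ang 79
scene bar [(0.49, [0.567,
[... 1313 characters left out ...]
  mask p0.80 px(313,220) n504 ztop 0.036 rect c(566,-11) 48 x 46 ang 72
side bracket_t [(0.87, [0.565, -0.005, -0.0]), (0.64, [0.663, -0.112, 0.001])]
   mask p0.92 px(390,239) n558 ztop 0.036 rect c(664,-113) 46 x 46 ang 81
   mask p0.80 px(313,220) n504 ztop 0.036 rect c(566,-11) 48 x 46 ang 72
side bar [(0.98, [0.564, 0.114, 0.002])]
   mask p0.84 px(287,182) n410 ztop 0.036 rect c(566,114) 53 x 19 ang 7
   mask p0.32 px(268,238) n266 ztop 0.036 rect c(467,-1) 28 x 26 ang 65
side tray_two [(0.83, [0.505, 0.299, -0.004])]
   mask p0.92 px(229,143) n2073 ztop 0.011 rect c(509,308) 113 x 164 ang 80
side tray_three []
   mask p0.68 px(375,355) n6568 ztop 0.011 rect c(526,-281) 87 x 196 ang 73
```

View pics/o_scene.png

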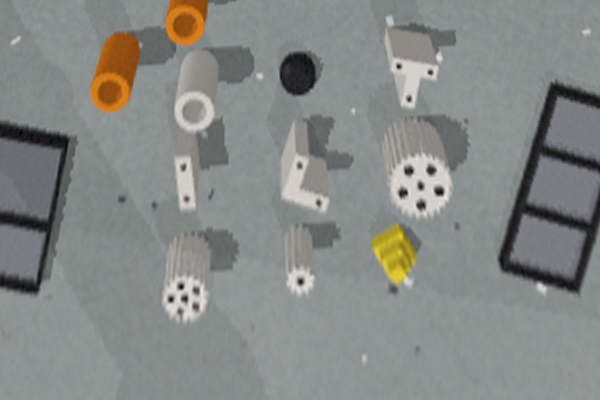

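The rectified view shows the L's top at about (303,180), the T at (412,70), the bar at (185,180) and the white spacer at (195,110). The two orange tubes are at (110,90) and (185,20). Next I'll refine the yaws by fitting outlines, and check where the fingertips sit relative to the TCP.

```bash
cat > fit.py <<'E'
from h import *
from scipy.optimize import differential_evolution as DE
Ws=[cloud(capture(n)) for n in ("scene","side")]
P=np.concatenate([W.reshape(-1,3) for W in Ws]);P=P[~np.isnan(P[:,0])]
def near(x,y,r,z0,z1,P=P): return P[(np.hypot(P[:,0]-x,P[:,1]-y)<r)&(P[:,2]>z0)&(P[:,2]<z1)]
def box(l,cx,cy,hx,hy): return np.maximum(abs(l[:,0]-cx)-hx,abs(l[:,1]-cy)-hy)
L=lambda l:np.minimum(box(l,0,-.016,.023,.007),box(l,-.016,0,.007,.023))
Tt=lambda l:np.minimum(box(l,0,-.016,.023,.007),box(l,0,0,.007,.023))
B=lambda l:box(l,0,0,.026,.008)
def tray(hx,hy,bars):
    def f(l):
        d=np.abs(box(l,0,0,hx-.002,hy-.002))-.002
        for b in bars: d=np.minimum(d,np.maximum(abs(l[:,1]-b)-.002,abs(l[:,0])-hx))
        return d
    return f
def fit(f,pts,c,yr,r=.02):
    def cost(p):
        d=pts[:,:2]-p[:2];co,s=np.cos(p[2]),np.sin(p[2]);l=np.c_[d[:,0]*co+d[:,1]*s,-d[:,0]*s+d[:,1]*co]
        return np.minimum(np.maximum(f(l),0),.006).mean()+0
    o=DE(cost,[(c[0]-r,c[0]+r),(c[1]-r,c[1]+r),yr],seed=1,popsize=20,tol=1e-8)
    return np.round([*o.x[:2]*1000,np.degrees(o.x[2])],1),round(o.fun*1e3,2),len(pts)
if __name__=="__main__":
    for k,W in zip(("scene","side","both"),(*[w.reshape(-1,3) for w in Ws],P)):
        W=W[~np.isnan(W[:,0])]
        q=near(.566,-.01,.045,.025,.045,W)
        print(k,"L",fit(L,q,(.566,-.01),(-np.pi,np.pi)),"L as T",fit(Tt,q,(.566,-.01),(-np.pi,np.pi)))
        q=near(.665,-.112,.04,.025,.045,W)
        print(k,"T",fit(Tt,q,(.665,-.112),(-np.pi,np.pi)),"T as L",fit(L,q,(.665,-.112),(-np.pi,np.pi)))
        print(k,"bar",fit(B,near(.566,.114,.04,.025,.038,W),(.566,.114),(-.8,.8)))
        q=near(.526,-.281,.13,.0065,.02,W);print(k,"tray3",fit(tray(.042,.098,(-.032,.032)),q,(.526,-.281),(1.1,2.0)))
        q=near(.505,.305,.11,.0065,.02,W);print(k,"tray2",fit(tray(.046,.079,(.011,)),q,(.505,.305),(1.1,2.0)))
    g=near(.17,.522,.12,.1,.5);print("tip low z",np.sort(g[:,2])[:30:3].round(3), len(g))
E
python3 fit.py
```

```text
scene L (array([ 567.6,  -10.2, -108.2]), np.float64(0.09), 216) L as T (array([570.3,   1.1, -93.1]), np.float64(0.84), 216)
scene T (array([ 665.9, -111.2,   79.6]), np.float64(0.05), 276) T as L (array([ 671.1, -100.5,   64.4]), np.float64(0.79), 276)
scene bar (array([568.4, 115.3,   5.2]), np.float64(0.03), 150)
scene tray3 (array([ 528.4, -279. ,   73.5]), np.float64(0.19), 464)
scene tray2 (array([508.6, 302.8,  78.8]), np.float64(0.19), 410)
side L (array([ 565. ,  -11.8, -108.1]), np.float64(0.07), 315) L as T (array([554.6,  -7.3, 146.4]), np.float64(0.83), 315)
side T (array([ 663.5, -113. ,   79.7]), np.float64(0.04), 361) T as L (array([ 661.5, -126.6,  179.3]), np.float64(0.78), 361)
side bar (array([565.9, 113.3,   6.4]), np.float64(0.07), 217)
side tray3 (array([ 526. , -280.6,   73.4]), np.float64(0.34), 1505)
side tray2 (array([506.3, 301.2,  78.7]), np.float64(0.5), 501)
both L (array([ 566.3,  -11.4, -108. ]), np.float64(0.18), 531) L as T (array([568.9,   0.7, -96.5]), np.float64(1.0), 531)
both T (array([ 664.6, -112.3,   79.2]), np.float64(0.16), 637) T as L (array([ 668.7, -101.6,   66.1]), np.float64(0.97), 637)
both bar (array([567.5, 114. ,   6.1]), np.float64(0.14), 367)
both tray3 (array([ 526.4, -280.4,   73.4]), np.float64(0.42), 1969)
both tray2 (array([507.6, 301.7,  79. ]), np.float64(0.47), 911)
tip low z [0.244 0.245 0.245 0.245 0.246 0.246 0.246 0.247 0.247 0.247] 2198
```

The fits agree across both cameras: L at (566,-11) with yaw -108, and T at (665,-112). The open fingertips sit about 14 mm behind the TCP. First I'll turn and travel to above the L.

```bash
cat > go.py <<'E'
import sys,numpy as np
from rig import sense
from scipy.spatial.transform import Rotation as R
s=sense();Rm=R.from_quat(s["eef_rot"]).as_matrix();p=s["tool_pos"]
print("t %.2f pos %s psi %.1f tilt %.2f width %.3f ff %.1f F %s q %s"%(s["t"],(p*1000).round(1),np.degrees(np.arctan2(Rm[1,1],Rm[0,1])),np.degrees(np.arccos(-Rm[2,2])),s["width"],s["finger_force"],s["force"].round(1),s["qpos"].round(2)))
cur=p;Rc=Rm
for a in sys.argv[1:]:   # each waypoint x,y,z(mm),psi(deg): turn first, then shift
    x,y,z,psi=map(float,a.split(","));ps=np.radians(psi)
    Rt=np.array([[-np.sin(ps),np.cos(ps),0],[np.cos(ps),np.sin(ps),0],[0,0,-1]])
    # tool x = angle psi+90, y = psi
    d=Rt.T@(np.array([x,y,z])/1000-cur)*1000
    print(a,"turn",(R.from_matrix(Rc.T@Rt).as_rotvec()).round(3),"then shift",d.round(1))
    cur=np.array([x,y,z])/1000;Rc=Rt
E
python3 go.py 549,-12,130,-18.1
```

```text
t 2.10 pos [170.3 523.  231.3] psi 72.0 tilt 0.01 width 0.994 ff 0.0 F [-0.3 -0.1  0.7] q [-1.3   0.31  0.01  1.51 -0.    1.32 -0.03]
549,-12,130,-18.1 turn [0.    0.    1.572] then shift [-390.9  526.2  101.3]
```

Call:
jog_arm:
  rows:
    - [0,0,0,0,0,0.121,0.5]
    - [0,0,0,0,0,0.121,0.5]
    - [0,0,0,0,0,0.121,0.5]
    - [0,0,0,0,0,0.121,0.5]
    - [0,0,0,0,0,0.121,0.5]

```text
t: 2.52
tool_pos: [0.1703, 0.523, 0.2313]
eef_rot: [0.446, 0.895, 0.0, 0.0]
force: [-0.5, -0.3, 0.5]
width: 0.502
finger_force: 0.0
```

Call:
jog_arm:
  rows:
    - [0,0,0,0,0,0.121,0.5]
    - [0,0,0,0,0,0.121,0.5]
    - [0,0,0,0,0,0.121,0.5]
    - [0,0,0,0,0,0.121,0.5]
    - [0,0,0,0,0,0.121,0.5]

```text
t: 2.93
tool_pos: [0.1702, 0.523, 0.2313]
eef_rot: [0.693, 0.721, 0.0, -0.0]
force: [0.0, -0.4, -0.5]
width: 0.503
finger_force: 0.0
```

Call:
jog_arm:
  rows:
    - [0,0,0,0,0,0.121,0.5]
    - [0,0,0,0,0,0.121,0.5]
    - [0,0,0,0,0,0.121,0.5]

```text
t: 3.18
tool_pos: [0.1702, 0.523, 0.2313]
eef_rot: [0.812, 0.584, 0.0, -0.0]
force: [0.8, -0.3, 0.4]
width: 0.501
finger_force: 0.0
```

Call:
jog_arm:
  rows:
    - [-19.5,26.3,5,0,0,0,0.5]
    - [-19.5,26.3,5,0,0,0,0.5]
    - [-19.5,26.3,5,0,0,0,0.5]
    - [-19.5,26.3,5,0,0,0,0.5]
    - [-19.5,26.3,5,0,0,0,0.5]

```text
t: 3.6
tool_pos: [0.2655, 0.3881, 0.2062]
eef_rot: [0.81, 0.587, 0.0, -0.0]
force: [0.2, -1.1, -0.2]
width: 0.494
finger_force: 0.0
```

Call:
jog_arm:
  rows:
    - [-19.5,26.3,5,0,0,0,0.5]
    - [-19.5,26.3,5,0,0,0,0.5]
    - [-19.5,26.3,5,0,0,0,0.5]
    - [-19.5,26.3,5,0,0,0,0.5]
    - [-19.5,26.3,5,0,0,0,0.5]

```text
t: 4.02
tool_pos: [0.3601, 0.2545, 0.1814]
eef_rot: [0.81, 0.587, 0.0, -0.0]
force: [0.5, 0.0, -0.3]
width: 0.497
finger_force: 0.0
```

Call:
jog_arm:
  rows:
    - [-19.5,26.3,5,0,0,0,0.5]
    - [-19.5,26.3,5,0,0,0,0.5]
    - [-19.5,26.3,5,0,0,0,0.5]
    - [-19.5,26.3,5,0,0,0,0.5]
    - [-19.5,26.3,5,0,0,0,0.5]

```text
t: 4.43
tool_pos: [0.4548, 0.121, 0.1564]
eef_rot: [0.81, 0.587, 0.001, -0.0]
force: [0.6, 0.1, 0.4]
width: 0.501
finger_force: 0.0
```

Call:
jog_arm:
  rows:
    - [-19.5,26.3,5,0,0,0,0.5]
    - [-19.5,26.3,5,0,0,0,0.5]
    - [-19.5,26.3,5,0,0,0,0.5]
    - [-19.5,26.3,5,0,0,0,0.5]
    - [0,0,0,0,0,0,0.5]

```text
t: 4.85
tool_pos: [0.5323, 0.0066, 0.1362]
eef_rot: [0.813, 0.583, -0.001, 0.004]
force: [-1.0, -1.2, 0.0]
width: 0.503
finger_force: 0.0
```

```bash
python3 go.py 549.2,-12,100,-18.1 549.2,-12,10,-18.1
python3 - <<'E'
from h import *
c=capture("wrist");cv2.imwrite("pics/w1.png",c["img"]);print(c["cam_to_world"].round(3).tolist())
W=cloud(c);P=W.reshape(-1,3);P=P[~np.isnan(P[:,0])];q=P[(P[:,2]>.025)&(P[:,2]<.05)]
import fit
print(fit.fit(fit.L,fit.near(.566,-.011,.045,.027,.04,P),(.566,-.011),(-2.2,-1.6)))
E
```

```text
t 4.85 pos [532.3   6.6 136.2] psi -18.7 tilt 0.44 width 0.503 ff 0.0 F [-1.  -1.2  0. ] q [-0.54  0.39  0.65  1.73 -0.25  1.11 -0.14]
549.2,-12,100,-18.1 turn [ 0.005  0.006 -0.011] then shift [-12.4  21.8  36.2]
549.2,-12,10,-18.1 turn [0. 0. 0.] then shift [ 0.  0. 90.]
[[0.947, -0.31, -0.081, 0.555], [-0.32, -0.912, -0.256, 0.07], [0.005, 0.269, -0.963, 0.278], [0.0, 0.0, 0.0, 1.0]]
(array([ 566.8,  -10.4, -107.9]), np.float64(0.0), 1693)
```

View pics/w1.png

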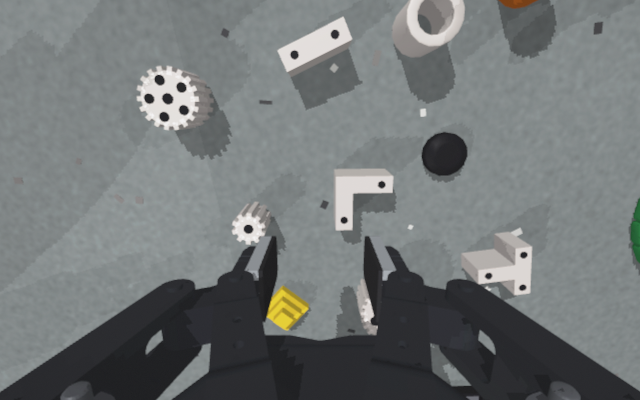

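The wrist view shows the L at (360,195), open towards the lower right, with the T at (505,265), the small gear at (250,225) and the bar at (315,45). It matches the fit. Now I'll close in on the L.

Call:
jog_arm:
  rows:
    - [-6,11,18,0.005,0.006,-0.011,0.5]
    - [-6,11,18,0,0,0,0.5]
    - [0,0,0,0,0,0,0.5]
    - [0,0,0,0,0,0,0.5]

```text
t: 5.33
tool_pos: [0.5457, -0.0013, 0.0996]
eef_rot: [0.806, 0.592, 0.0, -0.005]
force: [0.8, 0.7, -0.1]
width: 0.5
finger_force: 0.0
```

```bash
python3 go.py 549.4,-11.6,60,-18 549.4,-11.6,10,-18
```

```text
t 5.33 pos [545.7  -1.3  99.6] psi -17.4 tilt 0.56 width 0.500 ff 0.0 F [ 0.8  0.7 -0.1] q [-0.48  0.47  0.62  1.72 -0.31  1.06 -0.06]
549.4,-11.6,60,-18 turn [-0.008 -0.006  0.01 ] then shift [-8.7  6.8 39.6]
549.4,-11.6,10,-18 turn [0. 0. 0.] then shift [ 0.  0. 50.]
```

Call:
jog_arm:
  rows:
    - [-5,4,13,-0.004,-0.003,0.005,0.5]
    - [-4,3,13,-0.004,-0.003,0.005,0.5]
    - [0,0,0,0,0,0,0.5]
    - [0,0,0,0,0,0,0.5]

```text
t: 5.67
tool_pos: [0.5503, -0.0117, 0.0747]
eef_rot: [0.809, 0.588, 0.001, 0.001]
force: [1.3, 0.3, 0.4]
width: 0.497
finger_force: 0.0
```

```bash
python3 go.py 549.4,-11.6,60,-18 549.4,-11.6,10,-18
```

```text
t 5.67 pos [550.3 -11.7  74.7] psi -18.0 tilt 0.13 width 0.497 ff 0.0 F [1.3 0.3 0.4] q [-0.46  0.5   0.61  1.74 -0.33  1.   -0.03]
549.4,-11.6,60,-18 turn [ 0.002 -0.001  0.   ] then shift [-0.2 -0.8 14.7]
549.4,-11.6,10,-18 turn [0. 0. 0.] then shift [ 0.  0. 50.]
```

Now on target, so I'll descend 65 mm and grip.

Call:
jog_arm:
  rows:
    - [0,-0.8,20,0.001,0,0,0.5]
    - [0,0,20,0.001,0,0,0.5]
    - [0,0,15,0,0,0,0.5]
    - [0,0,10,0,0,0,0.5]
    - [0,0,0,0,0,0,0.5]

```text
t: 6.08
tool_pos: [0.5489, -0.0118, 0.0082]
eef_rot: [0.809, 0.588, -0.001, -0.001]
force: [-0.4, 0.1, 0.1]
width: 0.499
finger_force: 0.0
```

Call:
jog_arm:
  rows:
    - [0,0,0,0,0,0,0.05]
    - [0,0,0,0,0,0,0.05]
    - [0,0,0,0,0,0,0.05]
    - [0,0,0,0,0,0,0.05]
    - [0,0,0,0,0,0,0.05]
  grip_force: 40

```text
t: 6.5
tool_pos: [0.5515, -0.0132, 0.0107]
eef_rot: [0.81, 0.587, 0.002, 0.001]
force: [-0.1, -0.1, 6.2]
width: 0.155
finger_force: 40.5
```

```bash
python3 go.py
```

```text
t 6.50 pos [551.5 -13.2  10.7] psi -18.1 tilt 0.23 width 0.155 ff 40.5 F [-0.1 -0.1  6.2] q [-0.42  0.59  0.56  1.79 -0.4   0.87  0.02]
```

Call:
jog_arm:
  rows:
    - [0,0,-10,0,0,0,0.05]
    - [0,0,-22,0,0,0,0.05]
    - [0,0,-25,0,0,0,0.05]
    - [0,0,-25,0,0,0,0.05]
    - [0,0,-15,0,0,-0.06,0.05]

```text
t: 6.92
tool_pos: [0.5511, -0.0136, 0.1091]
eef_rot: [0.791, 0.611, 0.002, 0.002]
force: [0.5, -0.7, -0.3]
width: 0.153
finger_force: 39.6
```

Call:
jog_arm:
  rows:
    - [0,0,0,0,0,-0.06,0.05]
    - [0,0,0,0,0,0,0.05]

```text
t: 7.08
tool_pos: [0.5508, -0.0133, 0.108]
eef_rot: [0.773, 0.635, 0.002, 0.001]
force: [-0.8, 0.1, -1.0]
width: 0.157
finger_force: 39.6
```

```bash
python3 go.py 451,307,90,-11.2 451,307,14,-11.2
```

```text
t 7.08 pos [550.8 -13.3 108. ] psi -11.2 tilt 0.22 width 0.157 ff 39.6 F [-0.8  0.1 -1. ] q [-0.45  0.46  0.6   1.71 -0.29  1.06  0.05]
451,307,90,-11.2 turn [ 0.004 -0.001  0.   ] then shift [ 294.8 -160.1   18. ]
451,307,14,-11.2 turn [0. 0. 0.] then shift [ 0.  0. 76.]
```

Call:
jog_arm:
  rows:
    - [12,-6,0,0.004,0,0,0.05]
    - [21,-11.5,1.5,0,0,0,0.05]
    - [22,-12,1.5,0,0,0,0.05]
    - [22,-12,1.5,0,0,0,0.05]
    - [22,-12,1.5,0,0,0,0.05]

```text
t: 7.5
tool_pos: [0.5154, 0.0951, 0.0996]
eef_rot: [0.774, 0.634, -0.002, -0.002]
force: [-0.4, 0.3, 0.1]
width: 0.155
finger_force: 39.6
```

Call:
jog_arm:
  rows:
    - [22,-12,1.5,0,0,0,0.05]
    - [22,-12,1.5,0,0,0,0.05]
    - [22,-12,1.5,0,0,0,0.05]
    - [22,-12,1.5,0,0,0,0.05]
    - [22,-12,1.5,0,0,0,0.05]

```text
t: 7.92
tool_pos: [0.4779, 0.2147, 0.0923]
eef_rot: [0.773, 0.634, -0.002, -0.001]
force: [-0.2, 0.2, 0.1]
width: 0.158
finger_force: 39.6
```

Call:
jog_arm:
  rows:
    - [22,-12,1.5,0,0,0,0.05]
    - [22,-12,1.5,0,0,0,0.05]
    - [22,-12,1,0,0,0,0.05]
    - [20,-10.6,0,0,0,0,0.05]
    - [0,0,0,0,0,0,0.05]

```text
t: 8.33
tool_pos: [0.4465, 0.3138, 0.088]
eef_rot: [0.77, 0.637, -0.001, -0.003]
force: [-0.5, 1.7, 0.1]
width: 0.157
finger_force: 39.6
```

Call:
jog_arm:
  rows:
    - [0,0,0,0,0,0,0.05]
    - [0,0,0,0,0,0,0.05]

```text
t: 8.5
tool_pos: [0.4502, 0.3061, 0.0886]
eef_rot: [0.773, 0.634, -0.002, -0.001]
force: [0.8, -1.0, -0.5]
width: 0.155
finger_force: 39.6
```

```bash
python3 go.py 451,307,50,-11.2 451,307,14,-11.2;  python3 - <<'E'
from h import *
c=capture("wrist");cv2.imwrite("pics/w2.png",c["img"])
E
```

```text
t 8.50 pos [450.2 306.1  88.6] psi -11.3 tilt 0.22 width 0.155 ff 39.6 F [ 0.8 -1.  -0.5] q [-1.01  0.46  0.52  1.74 -0.26  1.02 -0.6 ]
451,307,50,-11.2 turn [-0.003  0.002 -0.002] then shift [ 1.1  0.6 38.6]
451,307,14,-11.2 turn [0. 0. 0.] then shift [ 0.  0. 36.]
```

View pics/w2.png

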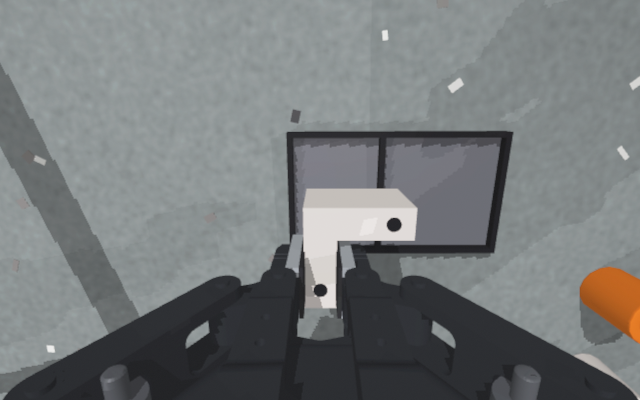

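The wrist view shows the L held upright, top at (350,220), over the narrow compartment on the left of the tray. I'll measure its pose in the tray frame before lowering.

```bash
cat > chk.py <<'E'
import fit,sys
from h import *
W=cloud(capture("wrist")).reshape(-1,3);W=W[~np.isnan(W[:,0])]
if __name__=="__main__":
    q=W[(abs(W[:,0]-.467)<.05)&(abs(W[:,1]-.308)<.05)&(W[:,2]>.107)&(W[:,2]<.118)]
    print("L",fit.fit(fit.L,q,(.467,.308),(-2.2,-1.4)),q[:,2].mean())
    print("tray2",fit.fit(fit.tray(.046,.079,(.011,)),fit.near(.507,.302,.11,.006,.02,W),(.507,.302),(1.1,1.7)))
E
python3 chk.py
```

```text
L (array([ 469.7,  309.1, -101.2]), np.float64(0.45), 6948) 0.11204905259328887
tray2 (array([507.5, 303. ,  79. ]), np.float64(0.02), 4164)
```

Call:
jog_arm:
  rows:
    - [1,-3,20,-0.003,0.002,0,0.05]
    - [0,0,20,0,0,0,0.05]
    - [0,0,18,0,0,0,0.05]
    - [0,0,10,0,0,0,0.05]
    - [0,0,0,0,0,0,0.05]

```text
t: 9.12
tool_pos: [0.446, 0.3072, 0.0189]
eef_rot: [0.773, 0.634, -0.002, -0.001]
force: [0.8, -0.3, -1.0]
width: 0.157
finger_force: 39.6
```

Call:
jog_arm:
  rows:
    - [0,0,0,0,0,0,0.05]
    - [0,0,0,0,0,0,0.05]

```text
t: 9.28
tool_pos: [0.4487, 0.3092, 0.0221]
eef_rot: [0.773, 0.634, 0.002, -0.0]
force: [0.4, -0.3, -0.6]
width: 0.152
finger_force: 39.6
```

```bash
python3 go.py 451,307,14,-11.2
```

```text
t 9.28 pos [448.7 309.2  22.1] psi -11.3 tilt 0.21 width 0.152 ff 39.6 F [ 0.4 -0.3 -0.6] q [-0.99  0.54  0.48  1.8  -0.32  0.87 -0.56]
451,307,14,-11.2 turn [ 0.002 -0.003 -0.001] then shift [-1.7  2.7  8.1]
```

Call:
jog_arm:
  rows:
    - [0,0,5,0,0,0,0.05]
    - [0,0,4,0,0,0,0.05]
    - [0,0,0,0,0,0,0.05]
    - [0,0,0,0,0,0,0.05]

```text
t: 9.62
tool_pos: [0.4487, 0.3098, 0.0135]
eef_rot: [0.773, 0.635, 0.002, -0.001]
force: [-1.0, 0.9, 5.0]
width: 0.152
finger_force: 40.6
```

```bash
python3 go.py 451,307,14,-11.2
```

```text
t 9.62 pos [448.7 309.8  13.5] psi -11.2 tilt 0.26 width 0.152 ff 40.6 F [-1.   0.9  5. ] q [-0.98  0.56  0.47  1.81 -0.33  0.85 -0.55]
451,307,14,-11.2 turn [ 0.002 -0.004 -0.   ] then shift [-2.3  2.8 -0.5]
```

Call:
jog_arm:
  rows:
    - [0,0,0,0,0,0,0.4]
    - [0,0,0,0,0,0,0.4]
    - [0,0,0,0,0,0,0.4]
    - [0,0,-10,0,0,0,0.4]
    - [0,0,-20,0,0,0,0.4]

```text
t: 10.03
tool_pos: [0.4453, 0.3077, 0.0404]
eef_rot: [0.773, 0.635, -0.002, -0.001]
force: [0.5, 0.2, -0.1]
width: 0.403
finger_force: 0.0
```

Call:
jog_arm:
  rows:
    - [0,0,-25,0,0,0,0.4]
    - [0,0,-25,0,0,0,0.4]
    - [0,0,-20,0,0,-0.121,0.4]
    - [0,0,0,0,0,-0.121,1]
    - [0,0,0,0,0,-0.121,1]

```text
t: 10.45
tool_pos: [0.4489, 0.3096, 0.1147]
eef_rot: [0.643, 0.766, 0.003, 0.0]
force: [-0.8, 0.6, 0.3]
width: 0.667
finger_force: 0.0
```

Call:
jog_arm:
  rows:
    - [0,0,0,0,0,-0.121,1]
    - [0,0,0,0,0,-0.121,1]
    - [0,0,0,0,0,-0.121,1]
    - [0,0,0,0,0,-0.121,1]
    - [0,0,0,0,0,-0.121,1]

```text
t: 10.87
tool_pos: [0.4476, 0.3087, 0.1127]
eef_rot: [0.386, 0.922, 0.001, 0.0]
force: [0.4, 0.6, 0.3]
width: 1.003
finger_force: 0.0
```

Call:
jog_arm:
  rows:
    - [0,0,0,0,0,-0.121,1]
    - [0,0,0,0,0,-0.121,1]
    - [0,0,0,0,0,-0.121,1]
    - [0,0,0,0,0,-0.121,1]
    - [0,0,0,0,0,-0.121,1]

```text
t: 11.28
tool_pos: [0.4477, 0.3087, 0.1127]
eef_rot: [0.094, 0.996, 0.001, 0.0]
force: [0.6, -0.2, 0.2]
width: 0.997
finger_force: 0.0
```

```bash
python3 go.py 563.5,-121,100,78.8
python3 - <<'E'
import fit
from fit import *
q=near(.466,.31,.045,.03,.045)
print("L",fit(L,q,(.466,.31),(-2.2,-1.4)),q[:,2].mean())
q=near(.507,.302,.12,.0065,.02)
print("tray2",fit(tray(.046,.079,(.011,)),q,(.507,.302),(1.1,2.0)))
E
```

```text
t 11.28 pos [447.7 308.7 112.7] psi 79.2 tilt 0.11 width 0.997 ff 0.0 F [ 0.6 -0.2  0.2] q [-0.78  0.39  0.19  1.71 -0.09  1.04  0.82]
563.5,-121,100,78.8 turn [0.002 0.001 0.007] then shift [-197.1 -399.    12.7]
L (array([ 467.6,  311.9, -101.5]), np.float64(0.11), 367) 0.03594657897316284
tray2 (array([507.5, 301.6,  78.9]), np.float64(1.5), 1026)
```

Call:
jog_arm:
  rows:
    - [-14,-28.5,1,0,0,0.007,1]
    - [-14,-28.5,1,0,0,0,1]
    - [-14,-28.5,1,0,0,0,1]
    - [-14,-28.5,1,0,0,0,1]
    - [-14,-28.5,1,0,0,0,1]

```text
t: 11.8
tool_pos: [0.4882, 0.1538, 0.1072]
eef_rot: [0.102, 0.995, 0.001, 0.0]
force: [0.0, 0.4, 0.2]
width: 1.001
finger_force: 0.0
```

Call:
jog_arm:
  rows:
    - [-14,-28.5,1,0,0,0,1]
    - [-14,-28.5,1,0,0,0,1]
    - [-14,-28.5,1,0,0,0,1]
    - [-14,-28.5,1,0,0,0,1]
    - [-14,-28.5,1,0,0,0,1]

```text
t: 12.22
tool_pos: [0.5284, 0.0002, 0.102]
eef_rot: [0.102, 0.995, 0.001, 0.0]
force: [0.2, 0.1, 1.0]
width: 0.998
finger_force: 0.0
```

Call:
jog_arm:
  rows:
    - [-14,-28.5,1,0,0,0,1]
    - [-14,-28.5,1,0,0,0,1]
    - [-14,-28.5,1,0,0,0,1]
    - [-15,-28.5,1,0,0,0,1]
    - [0,0,0,0,0,0,1]

```text
t: 12.63
tool_pos: [0.5616, -0.1318, 0.0981]
eef_rot: [0.107, 0.994, -0.003, 0.002]
force: [-0.6, -1.6, 1.0]
width: 1.0
finger_force: 0.0
```

Call:
jog_arm:
  rows:
    - [0,0,0,0,0,0,1]
    - [0,0,0,0,0,0,1]
    - [0,0,0,0,0,0,1]

```text
t: 12.88
tool_pos: [0.5612, -0.1193, 0.0973]
eef_rot: [0.1, 0.995, 0.002, -0.0]
force: [-1.3, 0.2, 0.2]
width: 1.001
finger_force: 0.0
```

```bash
python3 go.py 563.5,-121,50,78.8
python3 - <<'E'
from h import *
c=capture("wrist");cv2.imwrite("pics/w3.png",c["img"]);W=cloud(c)
for a in trace("gear_large",c)[:2]:
    P=W[a["mask"]];P=P[P[:,2]>.029];print(a["p"],cv2.minEnclosingCircle((P[:,:2]*1000).astype(np.float32)))
E
```

```text
t 12.88 pos [ 561.2 -119.3   97.3] psi 78.6 tilt 0.19 width 1.001 ff 0.0 F [-1.3  0.2  0.2] q [-0.07  0.48  0.35  1.64 -0.18  1.05  1.71]
563.5,-121,50,78.8 turn [ 0.003 -0.001 -0.004] then shift [-2.6 -1.2 47.3]
0.8 ((564.17138671875, -120.00402069091797), 32.13823699951172)
```

View pics/w3.png

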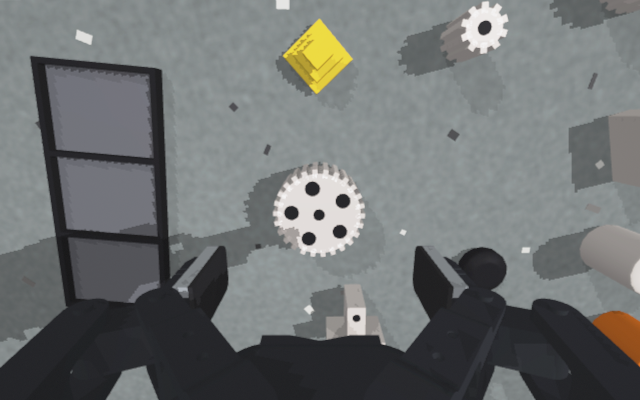

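The large gear is at (319,210), centred between the fingers. I'll descend and grip.

Call:
jog_arm:
  rows:
    - [-3,-0.6,20,0.003,0,-0.004,1]
    - [0,0,22,0,0,0,1]
    - [0,0,20,0,0,0,1]
    - [0,0,15,0,0,0,1]
    - [0,0,8,0,0,0,1]

```text
t: 13.4
tool_pos: [0.5625, -0.1206, 0.0102]
eef_rot: [0.097, 0.995, -0.0, -0.002]
force: [-0.3, -0.4, 1.2]
width: 0.997
finger_force: 0.0
```

Call:
jog_arm:
  rows:
    - [0,0,0,0,0,0,1]
    - [0,0,0,0,0,0,1]

```text
t: 13.57
tool_pos: [0.5642, -0.1219, 0.0125]
eef_rot: [0.098, 0.995, -0.0, -0.0]
force: [1.2, 0.4, 0.8]
width: 0.997
finger_force: 0.0
```

```bash
python3 go.py 564,-120.5,5,78.8
```

```text
t 13.57 pos [ 564.2 -121.9   12.5] psi 78.8 tilt 0.05 width 0.997 ff 0.0 F [1.2 0.4 0.8] q [-0.04  0.59  0.32  1.71 -0.23  0.88  1.74]
564,-120.5,5,78.8 turn [-0.001 -0.    -0.   ] then shift [0.5 1.3 7.5]
```

Call:
jog_arm:
  rows:
    - [0,1,7,0,0,0,1]
    - [0,0,0,0,0,0,1]
    - [0,0,0,0,0,0,0.6]
    - [0,0,0,0,0,0,0.6]
    - [0,0,0,0,0,0,0.6]
  grip_force: 50

```text
t: 13.98
tool_pos: [0.5651, -0.1218, 0.0063]
eef_rot: [0.098, 0.995, -0.001, 0.001]
force: [0.7, -0.1, 5.6]
width: 0.733
finger_force: 55.6
```

Call:
jog_arm:
  rows:
    - [0,0,0,0,0,0,0.6]
    - [0,0,0,0,0,0,0.6]

```text
t: 14.15
tool_pos: [0.5651, -0.1218, 0.0063]
eef_rot: [0.098, 0.995, -0.001, 0.001]
force: [-1.0, -1.2, 5.0]
width: 0.728
finger_force: 55.5
```

```bash
python3 go.py 564,-120.5,5,78.8
```

```text
t 14.15 pos [ 565.1 -121.8    6.3] psi 78.7 tilt 0.13 width 0.728 ff 55.5 F [-1.  -1.2  5. ] q [-0.04  0.6   0.32  1.71 -0.23  0.87  1.74]
564,-120.5,5,78.8 turn [-0.001  0.002 -0.001] then shift [1.3 1.1 1.3]
```

Call:
jog_arm:
  rows:
    - [0,0,-10,0,0,0,0.6]
    - [0,0,-22,0,0,0,0.6]
    - [0,0,-24,0,0,0,0.6]
    - [0,0,-24,0,0,0,0.6]
    - [0,0,-14,0,0,0,0.6]

```text
t: 14.57
tool_pos: [0.5651, -0.1218, 0.102]
eef_rot: [0.098, 0.995, -0.001, 0.001]
force: [0.1, -0.4, -1.3]
width: 0.736
finger_force: 55.1
```

Call:
jog_arm:
  rows:
    - [3,12,0,0,0,0,0.6]
    - [6,22,0,0,0,0,0.6]
    - [6,23,0,0,0,0,0.6]
    - [6,23,0,0,0,0,0.6]
    - [6,23,0,0,0,0,0.6]

```text
t: 14.98
tool_pos: [0.5561, -0.0127, 0.0977]
eef_rot: [0.098, 0.995, -0.0, -0.002]
force: [-0.1, -0.1, -0.3]
width: 0.733
finger_force: 55.1
```

Call:
jog_arm:
  rows:
    - [6,23,0,0,0,0,0.6]
    - [6,23,0,0,0,0,0.6]
    - [6,23,0,0,0,0,0.6]
    - [6,23,0,0,0,0,0.6]
    - [6,23,0,0,0,0,0.6]

```text
t: 15.4
tool_pos: [0.5489, 0.1058, 0.0975]
eef_rot: [0.098, 0.995, -0.001, -0.002]
force: [0.1, -0.3, -1.7]
width: 0.731
finger_force: 55.1
```

Call:
jog_arm:
  rows:
    - [6,23,0,0,0,0,0.6]
    - [6,23,0,0,0,0,0.6]
    - [6,23,0,0,0,0,0.6]
    - [6,23,0,0,0,0,0.6]
    - [6,23,0,0,0,0,0.6]

```text
t: 15.82
tool_pos: [0.5417, 0.224, 0.0973]
eef_rot: [0.098, 0.995, -0.001, -0.002]
force: [0.8, 0.4, -1.1]
width: 0.735
finger_force: 55.1
```

Call:
jog_arm:
  rows:
    - [6,23,0,0,0,0,0.6]
    - [6,23,0,0,0,0,0.6]
    - [3,14,0,0,0,0,0.6]
    - [0,0,0,0,0,0,0.6]
    - [0,0,0,0,0,0,0.6]

```text
t: 16.23
tool_pos: [0.5397, 0.2845, 0.0977]
eef_rot: [0.097, 0.995, -0.001, -0.001]
force: [0.5, -0.3, -1.5]
width: 0.733
finger_force: 55.0
```

```bash
python3 go.py 540,296,50,78.8 540,296,9,78.8
python3 - <<'E'
from h import *
c=capture("wrist");cv2.imwrite("pics/w4.png",c["img"])
E
```

```text
t 16.23 pos [539.7 284.5  97.7] psi 78.9 tilt 0.20 width 0.733 ff 55.0 F [ 0.5 -0.3 -1.5] q [-0.68  0.54  0.25  1.53 -0.14  1.09  0.97]
540,296,50,78.8 turn [-0.003 -0.002  0.001] then shift [ 1.9 11.4 47.7]
540,296,9,78.8 turn [0. 0. 0.] then shift [ 0.  0. 41.]
```

View pics/w4.png

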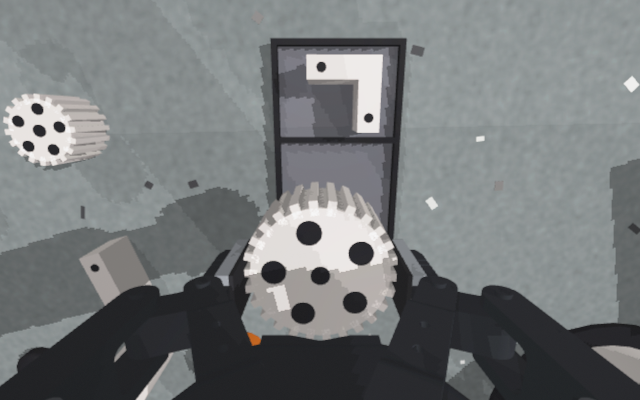

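The L stands in the narrow compartment at (345,90). The gear is held at (320,270) and needs about 11 mm more along tool y. I'll shift and lower it.

Call:
jog_arm:
  rows:
    - [2,11.4,5,-0.003,-0.002,0,0.6]
    - [0,0,20,0,0,0,0.6]
    - [0,0,20,0,0,0,0.6]
    - [0,0,15,0,0,0,0.6]
    - [0,0,10,0,0,0,0.6]

```text
t: 16.7
tool_pos: [0.5406, 0.2938, 0.0266]
eef_rot: [0.099, 0.995, -0.0, -0.0]
force: [-0.2, -0.0, -0.5]
width: 0.729
finger_force: 55.0
```

Call:
jog_arm:
  rows:
    - [0,0,0,0,0,0,0.6]
    - [0,0,0,0,0,0,0.6]

```text
t: 16.87
tool_pos: [0.5415, 0.2948, 0.0285]
eef_rot: [0.099, 0.995, 0.0, 0.001]
force: [0.8, -1.0, -1.6]
width: 0.732
finger_force: 55.0
```

```bash
python3 go.py 540,296,9,78.8
```

```text
t 16.87 pos [541.5 294.8  28.5] psi 78.7 tilt 0.10 width 0.732 ff 55.0 F [ 0.8 -1.  -1.6] q [-0.68  0.63  0.23  1.58 -0.17  0.96  0.97]
540,296,9,78.8 turn [ 0.001  0.002 -0.003] then shift [ 1.7  0.9 19.5]
```

Call:
jog_arm:
  rows:
    - [1,1,8,0,0,0,0.6]
    - [0,0,6,0,0,0,0.6]
    - [0,0,4,0,0,0,0.6]
    - [0,0,1,0,0,0,0.6]
    - [0,0,0,0,0,0,0.6]

```text
t: 17.28
tool_pos: [0.5405, 0.2968, 0.0097]
eef_rot: [0.098, 0.995, 0.001, 0.001]
force: [-0.3, -0.4, -1.8]
width: 0.733
finger_force: 55.1
```

Call:
jog_arm:
  rows:
    - [0,0,0,0,0,0,0.6]
    - [0,0,0,0,0,0,0.6]

```text
t: 17.45
tool_pos: [0.541, 0.2969, 0.0101]
eef_rot: [0.098, 0.995, 0.001, 0.001]
force: [-0.2, 0.4, -1.1]
width: 0.731
finger_force: 55.1
```

```bash
python3 go.py 540,296,9,78.8
```

```text
t 17.45 pos [541.  296.9  10.1] psi 78.7 tilt 0.20 width 0.731 ff 55.1 F [-0.2  0.4 -1.1] q [-0.68  0.65  0.23  1.59 -0.17  0.92  0.98]
540,296,9,78.8 turn [ 0.002  0.003 -0.001] then shift [ 0.8 -1.   1.1]
```

Call:
jog_arm:
  rows:
    - [0,0,1,0,0,0,0.6]
    - [0,0,0,0,0,0,1]
    - [0,0,0,0,0,0,1]
    - [0,0,0,0,0,0,1]
    - [0,0,-8,0,0,0,1]

```text
t: 17.87
tool_pos: [0.5394, 0.2961, 0.0157]
eef_rot: [0.098, 0.995, -0.0, -0.0]
force: [-0.5, -1.4, -0.7]
width: 0.998
finger_force: 0.0
```

Call:
jog_arm:
  rows:
    - [0,0,-20,0,0,0,1]
    - [0,0,-25,0,0,0,1]
    - [0,0,-25,0,0,0,1]
    - [0,0,-20,0,0,0.09,1]
    - [0,0,0,0,0,0,0.6]

```text
t: 18.28
tool_pos: [0.5441, 0.2983, 0.113]
eef_rot: [0.144, 0.99, 0.004, 0.005]
force: [1.1, 0.7, 0.4]
width: 0.884
finger_force: 0.0
```

Call:
jog_arm:
  rows:
    - [-1,-24,0,0,0,0,0.6]
    - [-1,-24,0,0,0,0,0.6]
    - [-1,-24,0,0,0,0,0.6]
    - [-1,-24,0,0,0,0,0.6]
    - [-1,-24,0,0,0,0,0.6]

```text
t: 18.7
tool_pos: [0.5107, 0.179, 0.1065]
eef_rot: [0.142, 0.99, 0.001, 0.001]
force: [0.8, -1.1, 0.7]
width: 0.598
finger_force: 0.0
```

Call:
jog_arm:
  rows:
    - [-1,-24,0,0,0,0,0.6]
    - [-1,-24,0,0,0,0,0.6]
    - [-1,-24,0,0,0,0,0.6]
    - [-1,-24,0,0,0,0,0.6]
    - [-1,-24,0,0,0,0,0.6]

```text
t: 19.12
tool_pos: [0.4815, 0.0625, 0.1063]
eef_rot: [0.142, 0.99, 0.001, 0.001]
force: [0.4, -0.4, 0.5]
width: 0.594
finger_force: 0.0
```

Call:
jog_arm:
  rows:
    - [-2,-24,0,0,0,0,0.6]
    - [-2,-24,0,0,0,0,0.6]
    - [-1,-15,0,0,0,0,0.6]
    - [0,0,0,0,0,0,0.6]
    - [0,0,0,0,0,0,0.6]

```text
t: 19.53
tool_pos: [0.469, 0.0012, 0.1063]
eef_rot: [0.144, 0.99, 0.001, 0.001]
force: [-0.3, 0.7, 0.6]
width: 0.599
finger_force: 0.0
```

```bash
python3 - <<'E'
from h import *
c=capture("wrist");W=cloud(c)
for a in trace("gear_small",c)[:2]:
    P=W[a["mask"]];P=P[P[:,2]>.029];print(a["p"],cv2.minEnclosingCircle((P[:,:2]*1000).astype(np.float32)))
c=capture("scene");W=cloud(c)
for a in trace("gear_large",c)[:2]:
    P=W[a["mask"]];P=P[P[:,2]>.029];print(a["p"],cv2.minEnclosingCircle((P[:,:2]*1000).astype(np.float32)),np.percentile(P[:,2],95))
E
python3 go.py 468,-1,60,73.4
```

```text
0.91 ((468.6258850097656, 0.38076895475387573), 14.162656784057617)
0.91 ((541.3543090820312, 296.6434020996094), 33.07307815551758) 0.03760468489073907
t 19.73 pos [469.4   3.4 106.2] psi 73.7 tilt 0.18 width 0.602 ff 0.0 F [-0.2 -0.2 -0.4] q [-0.36  0.27  0.38  1.92 -0.12  0.97  1.36]
468,-1,60,73.4 turn [0.003 0.002 0.006] then shift [ 0.1 -4.7 46.2]
```

The large gear sits on the floor of the wide compartment. Now the small gear.

Call:
jog_arm:
  rows:
    - [0,-4,10,0.003,0.002,0.006,0.6]
    - [0,0,22,0,0,0,0.6]
    - [0,0,22,0,0,0,0.6]
    - [0,0,22,0,0,0,0.6]
    - [0,0,12,0,0,0,0.6]

```text
t: 20.15
tool_pos: [0.466, -0.0017, 0.0153]
eef_rot: [0.145, 0.989, -0.001, -0.002]
force: [-0.3, 0.2, -0.4]
width: 0.604
finger_force: 0.0
```

Call:
jog_arm:
  rows:
    - [0,0,0,0,0,0,0.6]
    - [0,0,0,0,0,0,0.6]

```text
t: 20.32
tool_pos: [0.4672, -0.0019, 0.0173]
eef_rot: [0.146, 0.989, -0.001, -0.001]
force: [-0.4, 0.6, 1.0]
width: 0.604
finger_force: 0.0
```

```bash
python3 go.py 468.5,-0.5,10,73.4
```

```text
t 20.32 pos [467.2  -1.9  17.3] psi 73.3 tilt 0.18 width 0.604 ff 0.0 F [-0.4  0.6  1. ] q [-0.32  0.41  0.35  2.   -0.19  0.76  1.43]
468.5,-0.5,10,73.4 turn [-0.002 -0.002 -0.002] then shift [-0.8  1.7  7.3]
```

Call:
jog_arm:
  rows:
    - [-0.8,1.5,7,0,0,0,0.6]
    - [0,0,0,0,0,0,0.6]
    - [0,0,0,0,0,0,0.2]
    - [0,0,0,0,0,0,0.2]
    - [0,0,0,0,0,0,0.2]
  grip_force: 40

```text
t: 20.73
tool_pos: [0.4701, -0.0009, 0.012]
eef_rot: [0.146, 0.989, -0.0, 0.001]
force: [-0.2, 0.9, 2.4]
width: 0.315
finger_force: 39.4
```

Call:
jog_arm:
  rows:
    - [0,0,0,0,0,0,0.2]
    - [0,0,-10,0,0,0,0.2]
    - [0,0,-20,0,0,0,0.2]
    - [0,0,-25,0,0,0,0.2]
    - [0,0,-20,0,0,0,0.2]

```text
t: 21.15
tool_pos: [0.4693, -0.0011, 0.088]
eef_rot: [0.146, 0.989, -0.0, 0.0]
force: [0.7, 0.5, -0.8]
width: 0.311
finger_force: 39.4
```

Call:
jog_arm:
  rows:
    - [-4,-12,0,0,0,0,0.2]
    - [-7,-23,0,0,0,0,0.2]
    - [-7,-23,0,0,0,0,0.2]
    - [-7,-23,0,0,0,0,0.2]
    - [-7,-23,0,0,0,0,0.2]

```text
t: 21.57
tool_pos: [0.4697, -0.1106, 0.0871]
eef_rot: [0.146, 0.989, -0.0, 0.0]
force: [0.2, 0.0, -0.0]
width: 0.313
finger_force: 39.4
```

Call:
jog_arm:
  rows:
    - [-7,-23,0,0,0,0,0.2]
    - [-7,-23,0,0,0,0,0.2]
    - [-7,-23,0,0,0,0,0.2]
    - [-7,-23,0,0,0,0,0.2]
    - [-7,-23,0,0,0,0,0.2]

```text
t: 21.98
tool_pos: [0.47, -0.2309, 0.0871]
eef_rot: [0.146, 0.989, -0.0, -0.0]
force: [-0.1, -0.5, 0.3]
width: 0.313
finger_force: 39.4
```

Call:
jog_arm:
  rows:
    - [-6,-23,0,0,0,0,0.2]
    - [0,-10,0,0,0,0,0.2]
    - [0,0,0,0,0,0,0.2]
    - [0,0,0,0,0,0,0.2]
    - [0,0,0,0,0,0,0.2]

```text
t: 22.4
tool_pos: [0.4668, -0.2608, 0.0863]
eef_rot: [0.145, 0.989, 0.001, -0.0]
force: [-0.7, 0.5, -0.3]
width: 0.316
finger_force: 39.4
```

```bash
python3 go.py 466,-262,50,73.4 466,-262,14,73.4
python3 - <<'E'
from h import *
c=capture("wrist");cv2.imwrite("pics/w5.png",c["img"]);W=cloud(c).reshape(-1,3);W=W[~np.isnan(W[:,0])]
import fit
q=fit.near(.527,-.28,.13,.0065,.013,W);print("tray3",fit.fit(fit.tray(.042,.098,(-.032,.032)),q,(.527,-.28),(1.1,1.5)))
E
```

```text
t 22.40 pos [ 466.8 -260.8   86.3] psi 73.4 tilt 0.09 width 0.316 ff 39.4 F [-0.7  0.5 -0.3] q [ 0.13  0.43  0.47  1.77 -0.23  0.99  1.96]
466,-262,50,73.4 turn [ 0.001 -0.001 -0.001] then shift [ 0.4 -1.4 36.3]
466,-262,14,73.4 turn [0. 0. 0.] then shift [ 0.  0. 36.]
tray3 (array([ 527. , -279.2,   73.5]), np.float64(0.01), 2217)
```

View pics/w5.png

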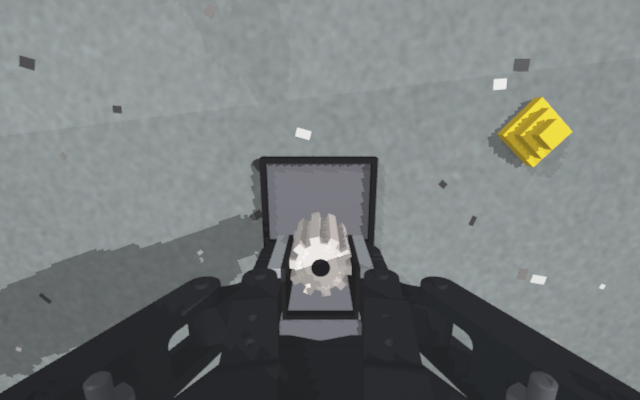

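Call:
jog_arm:
  rows:
    - [0.4,-1,20,0,0,0,0.2]
    - [0,0,20,0,0,0,0.2]
    - [0,0,14,0,0,0,0.2]
    - [0,0,8,0,0,0,0.2]
    - [0,0,5,0,0,0,0.2]

```text
t: 22.97
tool_pos: [0.4654, -0.2627, 0.0184]
eef_rot: [0.145, 0.989, 0.0, -0.001]
force: [-0.0, -0.1, -0.6]
width: 0.313
finger_force: 39.4
```

Call:
jog_arm:
  rows:
    - [0,0,0,0,0,0,0.2]
    - [0,0,0,0,0,0,0.2]

```text
t: 23.13
tool_pos: [0.4663, -0.2641, 0.0199]
eef_rot: [0.146, 0.989, -0.001, 0.0]
force: [-0.0, 0.3, 0.3]
width: 0.316
finger_force: 39.4
```

```bash
python3 go.py 466,-262,15,73.4
```

```text
t 23.13 pos [ 466.3 -264.1   19.9] psi 73.3 tilt 0.07 width 0.316 ff 39.4 F [-0.   0.3  0.3] q [ 0.16  0.53  0.43  1.82 -0.28  0.85  2.01]
466,-262,15,73.4 turn [-0.001  0.001 -0.002] then shift [0.8 1.9 4.9]
```

Call:
jog_arm:
  rows:
    - [0,1,4,0,0,0,0.2]
    - [0,0,0.8,0,0,0,0.2]
    - [0,0,0,0,0,0,0.2]
    - [0,0,0,0,0,0,0.5]
    - [0,0,0,0,0,0,0.5]

```text
t: 23.55
tool_pos: [0.4662, -0.2633, 0.015]
eef_rot: [0.146, 0.989, -0.001, 0.0]
force: [-0.2, -0.1, 0.3]
width: 0.497
finger_force: 0.0
```

Call:
jog_arm:
  rows:
    - [0,0,0,0,0,0,0.5]
    - [0,0,-10,0,0,0,0.5]
    - [0,0,-25,0,0,0,0.5]
    - [0,0,-25,0,0,0,0.5]
    - [0,0,-25,0,0,0,0.5]

```text
t: 23.97
tool_pos: [0.4658, -0.2631, 0.1012]
eef_rot: [0.146, 0.989, -0.0, -0.0]
force: [0.5, 0.5, -0.5]
width: 0.502
finger_force: 0.0
```

Call:
jog_arm:
  rows:
    - [-4,24,-12,0,0,0,0.7]
    - [-4,24,0,0,0,0,0.7]
    - [-4,24,0,0,0,0,0.7]
    - [-4,24,0,0,0,0,0.7]
    - [-4,24,0,0,0,0,0.7]

```text
t: 24.38
tool_pos: [0.5204, -0.1531, 0.1127]
eef_rot: [0.146, 0.989, -0.0, 0.0]
force: [1.0, -0.1, 0.4]
width: 0.698
finger_force: 0.0
```

Call:
jog_arm:
  rows:
    - [-4,24,0,0,0,0,0.7]
    - [-4,24,0,0,0,0,0.7]
    - [-4,24,0,0,0,0,0.7]
    - [-4,24,0,0,0,0,0.7]
    - [-4,24,0,0,0,0,0.7]

```text
t: 24.8
tool_pos: [0.5742, -0.0438, 0.1124]
eef_rot: [0.146, 0.989, -0.0, 0.0]
force: [0.6, -0.7, 0.4]
width: 0.7
finger_force: 0.0
```

Call:
jog_arm:
  rows:
    - [-4,24,0,0,0,0,0.7]
    - [-4,24,0,0,0,0,0.7]
    - [-4,24,0,0,0,0,0.7]
    - [-4,24,0,0,0,0,0.7]
    - [-4,24,0,0,0,0,0.7]

```text
t: 25.22
tool_pos: [0.6279, 0.0653, 0.1122]
eef_rot: [0.146, 0.989, -0.0, 0.0]
force: [0.7, 0.1, 0.7]
width: 0.698
finger_force: 0.0
```

Call:
jog_arm:
  rows:
    - [-5,24,0,0,0,0,0.7]
    - [-4,16,0,0,0,0,0.7]
    - [0,0,0,0,0,0,0.7]
    - [0,0,0,0,0,0,0.7]
    - [0,0,0,0,0,0,0.7]

```text
t: 25.63
tool_pos: [0.6473, 0.0982, 0.1117]
eef_rot: [0.147, 0.989, -0.001, -0.0]
force: [0.2, -0.3, -0.2]
width: 0.703
finger_force: 0.0
```

```bash
python3 - <<'E'
from h import *
for n,k in (("wrist","spacer"),("side","gear_small"),("scene","gear_small")):
    c=capture(n);W=cloud(c)
    for a in trace(k,c)[:3]:
        P=W[a["mask"]];P=P[P[:,2]>.030];v,u=np.nonzero(a["mask"]);print(n,k,round(a["p"],2),cv2.minEnclosingCircle((P[:,:2]*1000).astype(np.float32)),P[:,2].max(),c["img"][a["mask"]].mean(0).round())
    if n=="wrist":cv2.imwrite("pics/w6.png",c["img"])
E
python3 go.py 649.5,104,60,73.4
```

```text
wrist spacer 0.8 ((649.4214477539062, 105.08868408203125), 19.875709533691406) 0.04684528453201156 [190. 193. 197.]
wrist spacer 0.73 ((667.9065551757812, 187.57113647460938), 20.01852798461914) 0.04707631214401442 [ 38. 101. 183.]
wrist spacer 0.58 ((711.1859130859375, 118.55555725097656), 43.40043640136719) 0.1345083787755098 [ 34.  98. 182.]
side gear_small 0.89 ((463.1078796386719, -264.506103515625), 13.442298889160156) 0.04041766027521809 [134. 136. 138.]
scene gear_small 0.55 ((467.9064025878906, -261.7262878417969), 14.152877807617188) 0.037951259372764556 [161. 164. 168.]
t 25.93 pos [647.4  98.9 111.6] psi 73.1 tilt 0.06 width 0.700 ff 0.0 F [-0.2 -0.6  0.4] q [-0.41  0.62  0.37  1.37 -0.23  1.18  1.26]
649.5,104,60,73.4 turn [-0.001 -0.    -0.005] then shift [-0.5  5.5 51.6]
```

View pics/w6.png

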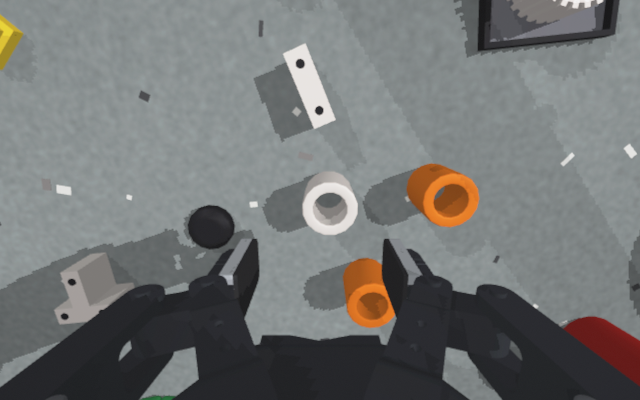

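The white spacer is at (330,203), slightly right of the fingers' midline at 320, with the orange tubes at (443,195) and (370,292) clear of the fingers. I'll correct by +6 mm and descend.

Call:
jog_arm:
  rows:
    - [-0.5,6,5,0,0,-0.005,0.7]
    - [0,0,22,0,0,0,0.7]
    - [0,0,22,0,0,0,0.7]
    - [0,0,20,0,0,0,0.7]
    - [0,0,16,0,0,0,0.7]

```text
t: 26.35
tool_pos: [0.6487, 0.1061, 0.0241]
eef_rot: [0.143, 0.99, -0.001, -0.001]
force: [-0.1, 0.9, 0.1]
width: 0.699
finger_force: 0.0
```

Call:
jog_arm:
  rows:
    - [0,0,5,0,0,0,0.7]
    - [0,0,0,0,0,0,0.7]
    - [0,0,0,0,0,0,0.7]

```text
t: 26.6
tool_pos: [0.6501, 0.1058, 0.0216]
eef_rot: [0.143, 0.99, -0.0, 0.0]
force: [-0.1, -0.2, 0.8]
width: 0.703
finger_force: 0.0
```

```bash
python3 go.py 649.5,104.5,12,73.4
```

```text
t 26.60 pos [650.1 105.8  21.6] psi 73.5 tilt 0.04 width 0.703 ff 0.0 F [-0.1 -0.2  0.8] q [-0.4   0.72  0.34  1.45 -0.26  1.02  1.28]
649.5,104.5,12,73.4 turn [-0.001  0.     0.002] then shift [ 0.2 -1.4  9.6]
```

Call:
jog_arm:
  rows:
    - [0,-1,8,0,0,0,0.7]
    - [0,0,1.5,0,0,0,0.7]
    - [0,0,0,0,0,0,0.3]
    - [0,0,0,0,0,0,0.3]
    - [0,0,0,0,0,0,0.3]

```text
t: 27.02
tool_pos: [0.65, 0.1046, 0.0125]
eef_rot: [0.143, 0.99, -0.0, 0.0]
force: [0.6, 0.5, -0.3]
width: 0.455
finger_force: 40.1
```

Call:
jog_arm:
  rows:
    - [0,0,0,0,0,0,0.3]
    - [0,0,-10,0,0,0,0.3]
    - [0,0,-22,0,0,0,0.3]
    - [0,0,-25,0,0,0,0.3]
    - [0,0,-25,0,0,0,0.3]

```text
t: 27.43
tool_pos: [0.649, 0.1046, 0.0949]
eef_rot: [0.143, 0.99, -0.001, -0.001]
force: [0.2, 0.4, -0.8]
width: 0.457
finger_force: 40.2
```

Call:
jog_arm:
  rows:
    - [0,-12,-10,0,0,0,0.3]
    - [0.5,-24,0,0,0,0,0.3]
    - [0.5,-24,0,0,0,0,0.3]
    - [0.5,-24,0,0,0,0,0.3]
    - [0.5,-24,0,0,0,0,0.3]

```text
t: 27.85
tool_pos: [0.6157, -0.0006, 0.1038]
eef_rot: [0.144, 0.99, -0.001, -0.0]
force: [0.6, 0.0, -0.6]
width: 0.452
finger_force: 40.2
```

Call:
jog_arm:
  rows:
    - [0.5,-24,0,0,0,0,0.3]
    - [0.5,-24,0,0,0,0,0.3]
    - [0.5,-24,0,0,0,0,0.3]
    - [0.5,-24,0,0,0,0,0.3]
    - [0.5,-24,0,0,0,0,0.3]

```text
t: 28.27
tool_pos: [0.5789, -0.1148, 0.1039]
eef_rot: [0.144, 0.99, -0.001, -0.001]
force: [0.7, -0.2, 0.0]
width: 0.459
finger_force: 40.2
```

Call:
jog_arm:
  rows:
    - [0.5,-24,0,0,0,0,0.3]
    - [0.5,-24,0,0,0,0,0.3]
    - [0.5,-24,0,0,0,0,0.3]
    - [0.5,-24,0,0,0,0,0.3]
    - [0.5,-24,0,0,0,0,0.3]

```text
t: 28.68
tool_pos: [0.5423, -0.2289, 0.104]
eef_rot: [0.144, 0.99, -0.001, -0.001]
force: [0.4, -0.1, -0.3]
width: 0.449
finger_force: 40.2
```

Call:
jog_arm:
  rows:
    - [0.5,-24,0,0,0,0,0.3]
    - [0.5,-24,0,0,0,0,0.3]
    - [0,-7,0,0,0,0,0.3]
    - [0,0,0,0,0,0,0.3]
    - [0,0,0,0,0,0,0.3]

```text
t: 29.1
tool_pos: [0.5273, -0.2787, 0.104]
eef_rot: [0.144, 0.99, 0.0, -0.0]
force: [0.3, 0.7, 0.4]
width: 0.454
finger_force: 40.3
```

Call:
jog_arm:
  rows:
    - [0,0,0,0,0,0,0.3]
    - [0,0,0,0,0,0,0.3]

```text
t: 29.27
tool_pos: [0.5286, -0.2768, 0.1039]
eef_rot: [0.142, 0.99, 0.001, -0.0]
force: [-0.7, -0.3, -0.7]
width: 0.456
finger_force: 40.3
```

```bash
python3 go.py 527,-279.5,50,73.4 527,-279.5,16,73.4
python3 - <<'E'
from h import *
c=capture("wrist");W=cloud(c).reshape(-1,3);W=W[~np.isnan(W[:,0])]
import fit
q=fit.near(.527,-.28,.13,.0065,.013,W);print("tray3",fit.fit(fit.tray(.042,.098,(-.032,.032)),q,(.527,-.28),(1.1,1.5)))
E
```

```text
t 29.27 pos [ 528.6 -276.8  103.9] psi 73.7 tilt 0.06 width 0.456 ff 40.3 F [-0.7 -0.3 -0.7] q [ 0.15  0.53  0.44  1.57 -0.24  1.1   1.93]
527,-279.5,50,73.4 turn [ 0.001 -0.     0.006] then shift [ 0.7 -3.  53.9]
527,-279.5,16,73.4 turn [0. 0. 0.] then shift [ 0.  0. 34.]
tray3 (array([ 527.4, -279.4,   73.5]), np.float64(0.01), 3448)
```

Call:
jog_arm:
  rows:
    - [0.7,-3,12,0,0,0.006,0.3]
    - [0,0,20,0,0,0,0.3]
    - [0,0,20,0,0,0,0.3]
    - [0,0,18,0,0,0,0.3]
    - [0,0,10,0,0,0,0.3]

```text
t: 29.83
tool_pos: [0.524, -0.2811, 0.021]
eef_rot: [0.146, 0.989, 0.0, -0.002]
force: [-0.9, 0.8, -0.5]
width: 0.456
finger_force: 40.3
```

Call:
jog_arm:
  rows:
    - [0,0,4,0,0,0,0.3]
    - [0,0,0,0,0,0,0.3]
    - [0,0,0,0,0,0,0.3]

```text
t: 30.08
tool_pos: [0.5264, -0.2827, 0.0206]
eef_rot: [0.146, 0.989, -0.001, 0.0]
force: [-0.3, -0.0, -0.1]
width: 0.459
finger_force: 40.3
```

```bash
python3 go.py 527,-279.5,15.7,73.4
```

```text
t 30.08 pos [ 526.4 -282.7   20.6] psi 73.2 tilt 0.09 width 0.459 ff 40.3 F [-0.3 -0.  -0.1] q [ 0.18  0.62  0.41  1.64 -0.29  0.93  1.97]
527,-279.5,15.7,73.4 turn [-0.001  0.001 -0.004] then shift [0.3 3.2 4.9]
```

Call:
jog_arm:
  rows:
    - [0,3,3.5,0,0,0,0.3]
    - [0,0,1.5,0,0,0,0.3]
    - [0,0,0,0,0,0,0.3]
    - [0,0,0,0,0,0,0.65]
    - [0,0,0,0,0,0,0.65]

```text
t: 30.5
tool_pos: [0.5271, -0.2796, 0.0156]
eef_rot: [0.146, 0.989, -0.001, 0.0]
force: [1.1, 0.2, 0.9]
width: 0.649
finger_force: 0.0
```

Call:
jog_arm:
  rows:
    - [0,0,0,0,0,0,0.65]
    - [0,0,-10,0,0,0,0.65]
    - [0,0,-25,0,0,0,0.65]
    - [0,0,-25,0,0,0,0.65]
    - [0,0,-25,0,0,0,0.65]

```text
t: 30.92
tool_pos: [0.5266, -0.2795, 0.1018]
eef_rot: [0.146, 0.989, -0.001, -0.0]
force: [0.7, -1.3, 0.2]
width: 0.65
finger_force: 0.0
```

Call:
jog_arm:
  rows:
    - [0,0,-12,0,0,-0.098,0.5]
    - [0,0,0,0,0,-0.098,0.5]
    - [0,0,0,0,0,-0.098,0.5]
    - [0,0,0,0,0,-0.098,0.5]
    - [0,0,0,0,0,0,0.5]

```text
t: 31.33
tool_pos: [0.527, -0.2797, 0.1133]
eef_rot: [-0.05, 0.999, -0.001, 0.0]
force: [-0.0, 0.1, -0.4]
width: 0.499
finger_force: 0.0
```

Call:
jog_arm:
  rows:
    - [-5,24,0,0,0,0,0.5]
    - [-5,24,0,0,0,0,0.5]
    - [-5,24,0,0,0,0,0.5]
    - [-5,24,0,0,0,0,0.5]
    - [-5,24,0,0,0,0,0.5]

```text
t: 31.75
tool_pos: [0.54, -0.1565, 0.1126]
eef_rot: [-0.047, 0.999, -0.0, 0.0]
force: [0.3, 0.6, -0.7]
width: 0.499
finger_force: 0.0
```

Call:
jog_arm:
  rows:
    - [-5,24,0,0,0,0,0.5]
    - [-5,24,0,0,0,0,0.5]
    - [-5,24,0,0,0,0,0.5]
    - [-5,24,0,0,0,0,0.5]
    - [-5,24,0,0,0,0,0.5]

```text
t: 32.17
tool_pos: [0.5532, -0.0346, 0.1126]
eef_rot: [-0.048, 0.999, -0.0, 0.0]
force: [0.5, -0.3, -0.7]
width: 0.499
finger_force: 0.0
```

Call:
jog_arm:
  rows:
    - [-5,24,0,0,0,0,0.5]
    - [-5,24,0,0,0,0,0.5]
    - [-5,24,0,0,0,0,0.5]
    - [-5,24,0,0,0,0,0.5]
    - [-5,24,0,0,0,0,0.5]

```text
t: 32.58
tool_pos: [0.5663, 0.0873, 0.1125]
eef_rot: [-0.047, 0.999, -0.0, 0.0]
force: [1.3, 0.5, -0.1]
width: 0.502
finger_force: 0.0
```

Call:
jog_arm:
  rows:
    - [-5,24,0,0,0,0,0.5]
    - [0,4,0,0,0,0,0.5]
    - [0,0,0,0,0,0,0.5]
    - [0,0,0,0,0,0,0.5]
    - [0,0,0,0,0,0,0.5]

```text
t: 33.0
tool_pos: [0.5685, 0.1122, 0.112]
eef_rot: [-0.047, 0.999, -0.001, -0.0]
force: [-0.4, -0.5, 0.5]
width: 0.501
finger_force: 0.0
```

```bash
python3 - <<'E'
from h import *
import fit
for n in("scene","side"):
    c=capture(n);W=cloud(c)
    for a in trace("spacer",c)[:3]:
        P=W[a["mask"]];P=P[P[:,2]>.037];print(n,round(a["p"],2),cv2.minEnclosingCircle((P[:,:2]*1000).astype(np.float32)),np.percentile(P[:,2],95),c["img"][a["mask"]].mean(0).round())
W=cloud(capture("wrist")).reshape(-1,3);W=W[~np.isnan(W[:,0])]
print("bar",fit.fit(fit.B,fit.near(.567,.114,.04,.028,.04,W),(.567,.114),(-.5,.5)))
E
python3 go.py 567.3,114.3,60,95.8
```

```text
scene 0.82 ((531.0195922851562, -277.370849609375), 19.160694122314453) 0.04724161309790249 [145. 149. 152.]
scene 0.72 ((735.412353515625, 113.4864730834961), 20.44639015197754) 0.04519118752797099 [ 28.  98. 169.]
scene 0.56 ((669.223388671875, 187.70449829101562), 20.340471267700195) 0.04531915050389114 [ 34.  98. 165.]
side 0.74 ((667.18212890625, 184.77774047851562), 20.967723846435547) 0.04689850604493047 [ 50.  68. 109.]
side 0.69 ((525.66162109375, -279.9967346191406), 20.134754180908203) 0.050310403352655124 [103. 104. 106.]
side 0.67 ((732.2369384765625, 109.66139221191406), 19.57316780090332) 0.04698171016381099 [ 45.  69. 116.]
bar (array([566.7, 115.7,   6.2]), np.float64(0.0), 1514)
t 33.35 pos [568.4 114.  111.9] psi 95.6 tilt 0.06 width 0.501 ff 0.0 F [0.5 0.7 0.5] q [-0.41  0.47  0.25  1.61 -0.13  1.08  1.54]
567.3,114.3,60,95.8 turn [-0.001 -0.    -0.004] then shift [ 1.1  0.4 51.9]
```

The spacer is in place. Descending on the bar.

Call:
jog_arm:
  rows:
    - [1.3,1,12,0,0,-0.006,0.5]
    - [0,0,22,0,0,0,0.5]
    - [0,0,22,0,0,0,0.5]
    - [0,0,22,0,0,0,0.5]
    - [0,0,15,0,0,0,0.5]

```text
t: 33.77
tool_pos: [0.5657, 0.1152, 0.0168]
eef_rot: [-0.052, 0.999, -0.001, -0.001]
force: [0.2, 0.1, 0.2]
width: 0.5
finger_force: 0.0
```

Call:
jog_arm:
  rows:
    - [0,0,2,0,0,0,0.5]
    - [0,0,0,0,0,0,0.5]
    - [0,0,0,0,0,0,0.5]

```text
t: 34.02
tool_pos: [0.5678, 0.1155, 0.0177]
eef_rot: [-0.052, 0.999, -0.0, 0.001]
force: [-0.0, 0.6, -0.2]
width: 0.501
finger_force: 0.0
```

```bash
python3 go.py 567,115,10,96
```

```text
t 34.02 pos [567.8 115.5  17.7] psi 96.0 tilt 0.07 width 0.501 ff 0.0 F [-0.   0.6 -0.2] q [-0.39  0.58  0.23  1.69 -0.16  0.89  1.57]
567,115,10,96 turn [-0.001  0.001 -0.001] then shift [ 0.8 -0.4  7.7]
```

Call:
jog_arm:
  rows:
    - [0.5,0,7.5,0,0,0,0.5]
    - [0,0,0,0,0,0,0.5]
    - [0,0,0,0,0,0,0.08]
    - [0,0,0,0,0,0,0.08]
    - [0,0,0,0,0,0,0.08]

```text
t: 34.43
tool_pos: [0.5671, 0.1155, 0.0101]
eef_rot: [-0.052, 0.999, -0.0, 0.001]
force: [0.4, -0.5, 0.7]
width: 0.177
finger_force: 39.8
```

Call:
jog_arm:
  rows:
    - [0,0,0,0,0,0,0.08]
    - [0,0,-10,0,0,0,0.08]
    - [0,0,-22,0,0,0,0.08]
    - [0,0,-25,0,0,0,0.08]
    - [0,0,-25,0,0,0,0.08]

```text
t: 34.85
tool_pos: [0.5659, 0.1152, 0.0924]
eef_rot: [-0.052, 0.999, -0.001, -0.001]
force: [0.5, 0.1, 0.4]
width: 0.179
finger_force: 39.8
```

Call:
jog_arm:
  rows:
    - [0,0,-15,0,0,0.1,0.08]
    - [0,0,0,0,0,0.117,0.08]
    - [0,0,0,0,0,0.117,0.08]
    - [0,0,0,0,0,0.117,0.08]
    - [0,0,0,0,0,0.117,0.08]

```text
t: 35.27
tool_pos: [0.5664, 0.1156, 0.1072]
eef_rot: [0.233, 0.973, -0.0, 0.0]
force: [0.5, -0.6, 0.3]
width: 0.183
finger_force: 39.7
```

Call:
jog_arm:
  rows:
    - [0,0,0,0,0,0.117,0.08]
    - [0,0,0,0,0,0.117,0.08]
    - [0,0,0,0,0,0.117,0.08]
    - [0,0,0,0,0,0.117,0.08]
    - [0,0,0,0,0,0.117,0.08]

```text
t: 35.68
tool_pos: [0.5664, 0.1156, 0.107]
eef_rot: [0.503, 0.864, -0.0, -0.0]
force: [-0.3, -0.9, 0.0]
width: 0.178
finger_force: 39.7
```

Call:
jog_arm:
  rows:
    - [0,0,0,0,0,0.117,0.08]
    - [0,0,0,0,0,0.117,0.08]
    - [0,0,0,0,0,0.117,0.08]
    - [0,0,0,0,0,0.117,0.08]
    - [0,0,0,0,0,0.117,0.08]

```text
t: 36.1
tool_pos: [0.5663, 0.1157, 0.107]
eef_rot: [0.731, 0.682, -0.0, -0.0]
force: [0.9, 0.1, 0.9]
width: 0.175
finger_force: 39.7
```

Call:
jog_arm:
  rows:
    - [0,0,0,0,0,0.117,0.08]
    - [0,0,0,0,0,0.108,0.08]
    - [0,0,0,0,0,0,0.08]
    - [0,0,0,0,0,0,0.08]

```text
t: 36.43
tool_pos: [0.5664, 0.1157, 0.1067]
eef_rot: [0.8, 0.6, -0.0, 0.0]
force: [-0.2, -0.3, -0.3]
width: 0.177
finger_force: 39.7
```

```bash
python3 go.py 588.3,-297.7,110,-16.5
```

```text
t 36.43 pos [566.4 115.7 106.7] psi -16.3 tilt 0.04 width 0.177 ff 39.7 F [-0.2 -0.3 -0.3] q [-0.71  0.54  0.7   1.63 -0.37  1.11 -0.21]
588.3,-297.7,110,-16.5 turn [-0.     0.001  0.003] then shift [-390.2  138.4   -3.3]
```

Call:
jog_arm:
  rows:
    - [-12,4,0,0,0,0.003,0.08]
    - [-23,8.2,0,0,0,0,0.08]
    - [-23,8.2,0,0,0,0,0.08]
    - [-23,8.2,0,0,0,0,0.08]
    - [-23,8.2,0,0,0,0,0.08]

```text
t: 36.85
tool_pos: [0.5717, 0.0029, 0.1067]
eef_rot: [0.802, 0.598, -0.0, 0.0]
force: [0.6, 0.1, 0.7]
width: 0.182
finger_force: 39.7
```

Call:
jog_arm:
  rows:
    - [-23,8.2,0,0,0,0,0.08]
    - [-23,8.2,0,0,0,0,0.08]
    - [-23,8.2,0,0,0,0,0.08]
    - [-23,8.2,0,0,0,0,0.08]
    - [-23,8.2,0,0,0,0,0.08]

```text
t: 37.27
tool_pos: [0.5777, -0.1192, 0.1068]
eef_rot: [0.802, 0.597, -0.0, 0.0]
force: [-0.2, 0.0, -0.4]
width: 0.178
finger_force: 39.7
```

Call:
jog_arm:
  rows:
    - [-23,8.2,0,0,0,0,0.08]
    - [-23,8.2,0,0,0,0,0.08]
    - [-23,8.2,0,0,0,0,0.08]
    - [-23,8.2,0,0,0,0,0.08]
    - [-23,8.2,0,0,0,0,0.08]

```text
t: 37.68
tool_pos: [0.5836, -0.241, 0.1068]
eef_rot: [0.802, 0.597, -0.001, 0.0]
force: [0.2, 0.2, -0.0]
width: 0.178
finger_force: 39.7
```

Call:
jog_arm:
  rows:
    - [-23,8.2,0,0,0,0,0.08]
    - [-23,8.2,0,0,0,0,0.08]
    - [-10,3.4,0,0,0,0,0.08]
    - [0,0,0,0,0,0,0.08]
    - [0,0,0,0,0,0,0.08]

```text
t: 38.1
tool_pos: [0.5868, -0.2981, 0.1066]
eef_rot: [0.802, 0.597, -0.0, -0.0]
force: [1.2, 1.1, -1.4]
width: 0.18
finger_force: 39.7
```

Call:
jog_arm:
  rows:
    - [0,0,0,0,0,0,0.08]
    - [0,0,0,0,0,0,0.08]
    - [0,0,0,0,0,0,0.08]

```text
t: 38.35
tool_pos: [0.5882, -0.2955, 0.1066]
eef_rot: [0.801, 0.598, 0.0, -0.0]
force: [0.3, 0.1, -0.2]
width: 0.177
finger_force: 39.7
```

```bash
python3 go.py 588.3,-297.7,50,-16.5 588.3,-297.7,14,-16.5
python3 - <<'E'
from h import *
c=capture("wrist");cv2.imwrite("pics/w7.png",c["img"])
E
```

```text
t 38.35 pos [ 588.2 -295.5  106.6] psi -16.5 tilt 0.05 width 0.177 ff 39.7 F [ 0.3  0.1 -0.2] q [ 0.03  0.7   0.69  1.38 -0.45  1.23  0.47]
588.3,-297.7,50,-16.5 turn [-0.    -0.001  0.   ] then shift [-2.1  0.8 56.6]
588.3,-297.7,14,-16.5 turn [0. 0. 0.] then shift [ 0.  0. 36.]
```

View pics/w7.png

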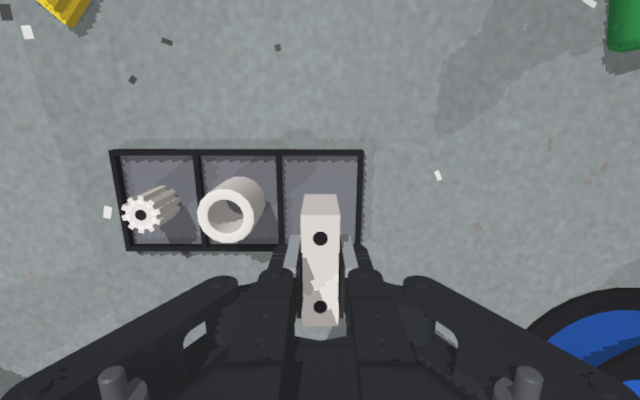

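The small gear at (140,213) and the spacer at (230,215) stand in their compartments, and the bar hangs aligned over the third at (320,260). I'll lower it.

Call:
jog_arm:
  rows:
    - [-2,0.8,12,0,0,0,0.08]
    - [0,0,20,0,0,0,0.08]
    - [0,0,22,0,0,0,0.08]
    - [0,0,18,0,0,0,0.08]
    - [0,0,10,0,0,0,0.08]

```text
t: 38.82
tool_pos: [0.5859, -0.2985, 0.0211]
eef_rot: [0.802, 0.597, -0.001, -0.002]
force: [0.1, 0.5, -0.8]
width: 0.178
finger_force: 39.7
```

Call:
jog_arm:
  rows:
    - [0,0,4,0,0,0,0.08]
    - [0,0,0,0,0,0,0.08]
    - [0,0,0,0,0,0,0.08]

```text
t: 39.07
tool_pos: [0.588, -0.3005, 0.0213]
eef_rot: [0.802, 0.597, -0.0, 0.001]
force: [0.5, -0.6, 0.1]
width: 0.179
finger_force: 39.7
```

```bash
python3 go.py 588.3,-297.7,13.3,-16.5
```

```text
t 39.07 pos [ 588.  -300.5   21.3] psi -16.7 tilt 0.10 width 0.179 ff 39.7 F [ 0.5 -0.6  0.1] q [ 0.05  0.79  0.65  1.45 -0.51  1.07  0.51]
588.3,-297.7,13.3,-16.5 turn [ 0.001  0.001 -0.003] then shift [ 2.8 -0.5  8. ]
```

Call:
jog_arm:
  rows:
    - [2,0,5,0,0,0,0.08]
    - [0,0,3,0,0,0,0.08]
    - [0,0,0,0,0,0,0.08]
    - [0,0,0,0,0,0,0.35]
    - [0,0,0,0,0,0,0.35]

```text
t: 39.48
tool_pos: [0.5882, -0.2983, 0.013]
eef_rot: [0.802, 0.597, -0.0, 0.0]
force: [0.5, 0.6, 0.4]
width: 0.354
finger_force: 0.0
```

Call:
jog_arm:
  rows:
    - [0,0,0,0,0,0,0.35]
    - [0,0,-10,0,0,0,0.35]
    - [0,0,-25,0,0,0,0.35]
    - [0,0,-25,0,0,0,0.35]
    - [0,0,-30,0,0,0,0.35]

```text
t: 39.9
tool_pos: [0.5873, -0.2977, 0.1031]
eef_rot: [0.802, 0.597, -0.001, -0.001]
force: [0.7, -0.4, -0.3]
width: 0.351
finger_force: 0.0
```

Call:
jog_arm:
  rows:
    - [20,0,-20,0,0,0,0.35]
    - [25,-10,0,0,0,0,0.35]
    - [25,-10,0,0,0,0,0.35]
    - [25,-10,0,0,0,0,0.35]
    - [25,-10,0,0,0,0,0.35]

```text
t: 40.32
tool_pos: [0.5842, -0.1707, 0.1237]
eef_rot: [0.802, 0.597, 0.0, 0.001]
force: [0.9, -0.2, 0.2]
width: 0.351
finger_force: 0.0
```

Call:
jog_arm:
  rows:
    - [20,-10,0,0,0,0,0.35]
    - [0,0,0,0,0,0,0.35]
    - [0,0,0,0,0,0,0.35]

```text
t: 40.57
tool_pos: [0.5809, -0.1476, 0.1232]
eef_rot: [0.801, 0.599, 0.0, 0.0]
force: [-0.8, 0.2, -0.5]
width: 0.346
finger_force: 0.0
```

```bash
python3 go.py
python3 - <<'E'
from fit import *
a,b=Ws
for k,W in zip(("scene","side"),Ws):
    W=W.reshape(-1,3);W=W[~np.isnan(W[:,0])]
    t3=fit(tray(.042,.098,(-.032,.032)),near(.527,-.279,.13,.0065,.013,W),(.527,-.279),(1.1,1.5));t2=fit(tray(.046,.079,(.011,)),near(.507,.302,.12,.0065,.013,W),(.507,.302),(1.1,1.7))
    print(k,t3,t2)
    for n,f,c,yr,t in (("bar",B,(.588,-.298),(.9,1.7),t3),("L",L,(.467,.311),(-2.2,-1.4),t2),("Tstay",Tt,(.665,-.112),(.9,1.8),None)):
        q=near(*c,.042,.026,.045,W);q=q[q[:,2]>np.percentile(q[:,2],95)-.005]
        r=fit(f,q,c,yr);print(n,r,"top",np.percentile(q[:,2],50).round(4),np.percentile(q[:,2],98).round(4))
    for n,c,r in (("small",(.466,-.263),.03),("spacer",(.527,-.279),.035),("large",(.541,.296),.045),("middle",(.452,.116),.035)):
        q=near(*c,r,.03,.06,W);q=q[q[:,2]>np.percentile(q[:,2],90)-.006];A=np.c_[q[:,:2],np.ones(len(q))];g=np.linalg.lstsq(A,q[:,2],rcond=None)[0]
        print(n,cv2.minEnclosingCircle((q[:,:2]*1000).astype(np.float32)),"top",np.median(q[:,2]).round(4),"slope",g[:2].round(3),len(q))
c=capture("scene");cv2.imwrite("pics/s9.png",cv2.resize(c["img"][140:290,120:520],None,fx=2,fy=2,interpolation=cv2.INTER_CUBIC))
E
```

```text
t 40.57 pos [ 580.9 -147.6  123.2] psi -16.5 tilt 0.02 width 0.346 ff 0.0 F [-0.8  0.2 -0.5] q [-0.26  0.57  0.72  1.55 -0.4   1.17  0.25]
scene (array([ 528. , -279.1,   73.3]), np.float64(1.68), 477) (array([508.4, 302.7,  78.9]), np.float64(1.54), 416)
bar (array([ 591.8, -296.7,   73.7]), np.float64(0.12), 149) top 0.0353 0.0375
L (array([ 468.8,  312.7, -100. ]), np.float64(0.05), 155) top 0.0358 0.0379
Tstay (array([ 665.8, -111.3,   78.5]), np.float64(0.01), 227) top 0.0326 0.0346
small ((467.8414306640625, -262.2811279296875), 14.083640098571777) top 0.0352 slope [-0.062 -0.037] 73
spacer ((528.4820556640625, -278.4178771972656), 20.547710418701172) top 0.0458 slope [-0.032 -0.012] 140
large ((541.51953125, 297.26824951171875), 33.382957458496094) top 0.0361 slope [-0.017  0.005] 463
middle ((451.60015869140625, 116.61830139160156), 23.936325073242188) top 0.0328 slope [-0.002  0.   ] 179
side (array([ 525.9, -280.5,   73.4]), np.float64(0.75), 1553) (array([506.6, 301.3,  79.1]), np.float64(1.71), 464)
bar (array([ 589.5, -297.7,   73.2]), np.float64(0.01), 355) top 0.0378 0.0401
L (array([ 466.6,  312. , -102. ]), np.float64(0.06), 166) top 0.0376 0.0397
Tstay (array([ 664. , -112.9,   79.9]), np.float64(0.02), 222) top 0.0347 0.0372
small ((464.1907958984375, -263.08740234375), 14.215811729431152) top 0.0375 slope [0.011 0.019] 232
spacer ((526.263427734375, -279.8085021972656), 19.981136322021484) top 0.0484 slope [0.002 0.003] 356
large ((538.5111694335938, 296.0755615234375), 33.61543273925781) top 0.0378 slope [0.005 0.008] 414
middle ((450.30950927734375, 114.45597076416016), 24.118608474731445) top 0.0347 slope [-0.     0.021] 320
```

View pics/s9.png

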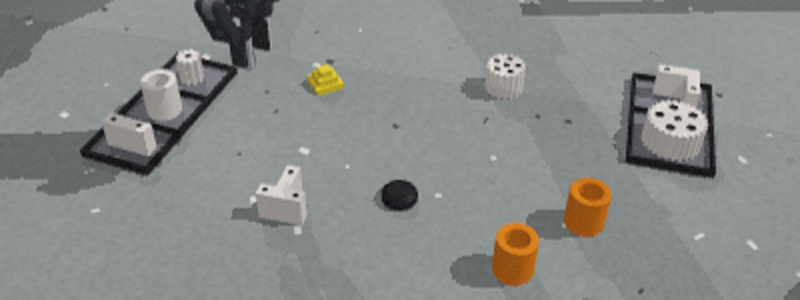

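The picture shows the bar (130,135), spacer (160,95) and small gear (190,68) in the left tray. The large gear (675,130) and the L (677,85) are in the right tray. The T (282,200) and middle gear (505,75) haven't moved. Every placed part's top is 3 mm above bench level, so all of them sit on the tray floors.

```bash
python3 -c "
from rig import job_done
print(job_done())"
```

```text
the job is handed in; nothing more can be done
None
```

Both kits are made up and handed in at about 41 s of the 141 s allowed: all five parts measured upright on the floors of the right compartments, and the middle gear and T bracket stayed where they were; the hand-in returned no verdict.

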